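Push the sunken tube out of the centrifuge adapter

TASK

A short screw-cap tube has been put into a centrifuge adapter made for long tubes and is stuck in its bore, with its cap sunk below the mouth where nothing can grip it. Take the ejector rod from its rest, push the short tube out from behind, through the small hole in the bottom of its bore, until all of it lies on the catch tray, and lay the rod back in the notches of its rest as it lay before. The two long tubes must stay seated where they are.

Things in the scene. Friction and masses are not known exactly. Their poses are not given: they have to be found in the camera images.
- adapter: Fixed block of grey plastic, 92 (x) x 98 (y) x 36 mm, lying on its side on an aluminium stand; its top is 65 mm above the worktop. Origin on the worktop under the block's middle; z up, +x is the way tubes are pushed out. Three bores along x at y = -30, 0 and 30 mm, axes 47 mm up. Back face at x = -46 mm, mouths at x = +46 mm. Stand and thumb screws reach y = +-69 mm; behind the back face is free worktop.
- push_hole0 (a point): Centre of the push-out hole in the back face of the bore at y = -30 mm (adapter frame), 47 mm above the worktop. The hole is round, 14 mm wide, countersunk 3 mm, in a floor 7 mm thick; the bore behind it is 17.5 mm wide, and 23.5 mm wide over its last 24 mm at the mouth.
- push_hole1 (a point): Centre of the push-out hole in the back face of the bore at y = 0 mm (adapter frame), 47 mm above the worktop. Same sizes.
- push_hole2 (a point): Centre of the push-out hole in the back face of the bore at y = +30 mm (adapter frame), 47 mm above the worktop. Same sizes.
- tray (a point): Middle of the floor of the steel catch tray, fixed in front of the mouths; the floor is 35 mm above the worktop, reaches from x = 46 to 157 mm and y = -52 to 52 mm of the adapter's frame, and has a rim 15 mm high on its three outer sides.
- short_tube_center (a point): Middle of the short screw-cap tube (84 mm long, body 16 mm, cap 20 mm wide), on its axis; own z axis from the closed tail to the cap. It starts in any one of the three bores, its cap just inside the mouth. A sprung rubber pad grips it: it comes loose at a push of about 6 to 12 N, slides with that friction for some 50 mm and then almost freely.
- short_tube: The short tube; this origin is the centre of the closed tail end, the flat-ended face to push on; at the start 7.5 mm beyond the back face of the adapter, so that it must travel about 86 mm to clear the mouth.
- long_tube_0_cap (a point): Centre of the cap of a long screw-cap tube (120 mm long, cap 20 mm wide), gripped in another bore in the same way; it stands out of the mouth by about 36 mm, over the tray. It must stay where it is.
- long_tube_1_cap (a point): Centre of the cap of the other long tube, the same in the remaining bore.
- rod_grip (a point): Ejector rod, 255 mm long: steel shaft 8 mm thick, 150 mm long, with rounded tip, and round black handle 20 mm thick, 105 mm long; about 75 g. This point lies on its axis in the handle, 35 mm behind the handle's front end, 185 mm behind the tip: a good place to grip it from above. Own x axis along the rod towards the tip. It starts level, axis 48 mm above the worktop.
- rod_tip (a point): Front end of the rod's shaft, on its axis.
- rod_rest: Fixed grey rest of the rod: foot 200 x 50 x 8 mm with two V notches 10 mm thick that open upwards, 34 mm wide at the top. The rod lies in them along the rest's x axis, tip to +x. Origin on the worktop under the rod's line. The front notch (x = 82 mm) carries the shaft, the rear one (x = -86 mm) the rear of the handle; the rod's axis is then 48 mm up and its grip point at x = -41 mm.

How it is judged:
By the outcome, as a careful person would: the job done as asked, in the order asked, and still so for the second after the job is handed in, with the robot touching nothing.
It also fails if it takes over 61 s, if anything falls off the work surface, if the arm or the gripper's body presses on something with over 40 N, if the wrist force passes 120 N, or if a joint passes its speed limit or range.

ROBOT

A 7-joint arm with a two-finger parallel gripper is mounted at the origin on a cart in front of the work surface, level with it; the furniture and walls round the work are solid. World frame = base frame: x ahead of the robot, y to its left, z up, the work surface at z = 0. Lengths are in m, angles in rad, forces in N, time in s.
With the tool pointing down it reaches from about 0.425 to 1.025 m from the base axis. Payload 3.6 kg.
Tool frame: the origin (TCP) lies at the very end of the fingers, on their centre line; the grasp point (between the pads) lies 19 mm behind it; z points along the fingers, y is the direction in which the jaws open and shut (so a half turn about z gives the same grasp; the last joint's range is limited). The gripper opens to 85 mm and grips with 20 to 120 N. Pads are 22 mm wide; open, the fingers measure 114 mm over their backs; the gripper's body (76 mm by 85 mm) begins 54 mm behind the grasp point. The pads swing forward as they close: fully open they stand 13 mm farther back than shut.
Start: joints at [1.216, 0.591, 0.048, 1.609, -0.033, 0.943, -0.034], TCP at [0.187, -0.7, 0.231] pointing down, gripper open.
Joint ranges: [-2.69, 2.69], [-0.47, 2.24], [-1.27, 1.36], [0.19, 2.51], [-1.53, 4.68], [0.08, 2.07], [-3.09, 3.09]. Speed limits (rad/s): [2.57, 2.57, 3.14, 3.14, 3.14, 3.14, 3.14].

INTERFACE

Orientations are given as a unit quaternion [w, x, y, z].
In Python, from rig import ctrl gives the robot as it stands.
- The arm moves only by the tool carry_out, never from a script. Its argument "deltas" is a list of rows, each an object with "xyz": the shift along the tool's x, y, z in mm, a list of three; "yaw": the turn about the tool's z in rad. A call has 1 to 20 rows; each row is the pose to reach, as a shift and turn from the pose commanded when the call began, along the tool's axes at that moment; what a row does not reach only later rows make up. A row lasts 1/8 s, in which the tool goes at most 62.5 mm and 10.7 degrees, less where a joint would pass 70% of its speed; a pose out of reach is approached as far as the arm can. A call with a gripper value outside its range is refused whole. "hand" is the finger opening in mm, from 0 to 85.4, set as the call begins (left out, the last holds). The fingers move at their own pace and stop on an object; the grip force is fixed at half the most. Time passes only in rows, so rows that repeat a pose let the fingers close. It gives the time, the measured TCP pose, the force and the opening at its end, in the units of the state.
- ctrl.observe(): the state, without advancing time (a new reading comes with each control period).
- ctrl.snapshot(name): name is "scene" or "top" or "wrist"; returns a dict with "frame" (400x640x3 uint8, red, green, blue), "depth" (400x640 float32, m along the optical axis (not along the pixel's ray), 0 where there is no reading), "camera_matrix" (3x3 intrinsics, pixels), "dist_coeffs" ([k1, k2, p1, p2, k3] as OpenCV has them; the pictures are not rectified), "origin" and "attitude" of the camera in the world. Camera axes: x right, y down, z forward; pixel columns grow to the right and rows downward; lengths in m; the calibration is good to about 2 mm. A picture is of the moment at which its call begins.
- ctrl.job_done(): hands the job in, once; it reports no verdict.
Trained networks look in a picture, given as the dict that the camera call returned (one of the last four; its "shot" number tells which), for a name from the list of things; names that differ only in an ending like _2 or _b are one class to them, and where a whole thing is asked for, a point or a joint stands for the part that bears it (a point fixed in the world has none). Each returns a list of dicts, best first, with "confidence" (0 to 1); they miss things now and then, are a little off and sometimes report something else, mostly with a low value. They report only what shows in the picture. A call takes as long as a camera call.
- ctrl.recognise(picture, thing): "centre" ([column, row] in pixels, amid what is visible of it).
The state is a dict: "t": time; "joint_positions": joint angles; "dq": joint speeds; "joint_efforts": joint torques, N m; "tcp_pos": TCP position; "tool_rot": TCP orientation; "force": force on the tool from outside, world axes, zero at the start; "wrist_torque": the same for the moment, N m; "opening": opening from 0.0 (shut) to 1.0 (fully open).
Only numpy, scipy, OpenCV 4.12 (cv2) and the standard library are available. Lean on these libraries where they do the work, as an engineer would, in place of code of your own. Each camera call takes 0.05 s, during which the arm holds its last target.

## Working session

There is one attempt and no reset: what is moved stays moved. The work goes in short steps, Python scripts to look and compute and a tool call to move; the robot and the scene stay as the last step left them, time stands still between calls to the robot, and variables do not carry over. Pictures are saved under pics/ and viewed, and the job is handed in when it is done.

Besides the shell and the picture viewer there is one more tool, called after "Request:" as name(argument=value, ...) on one line, values as JSON. carry_out: Moves the arm, as the interface text tells. Its arguments: {"type":"object","properties":{"deltas":{"type":"array","items":{"type":"object","properties":{"xyz":{"type":"array","items":{"type":"number"}},"yaw":{"type":"number"}}}},"hand":{"type":"number"}},"required":["deltas"]}

```bash
ls; mkdir -p pics; cat > h.py <<'E'
import numpy as np, cv2
from scipy.spatial.transform import Rotation as R
from rig import ctrl
def rot(q): return R.from_quat([q[1],q[2],q[3],q[0]])
def camR(p):
    a=np.array(p["attitude"],float)
    return a if a.shape==(3,3) else rot(a).as_matrix()
def ray(p,uv):
    n=cv2.undistortPoints(np.array([[uv]],float),np.array(p["camera_matrix"],float),np.array(p["dist_coeffs"],float))[0,0]
    return np.array([n[0],n[1],1.])
def atdepth(p,uv,d=None):
    if d is None:
        u,v=int(round(uv[0])),int(round(uv[1])); w=p["depth"][max(v-1,0):v+2,max(u-1,0):u+2]; w=w[w>0]; d=np.median(w) if len(w) else np.nan
    return np.array(p["origin"])+camR(p)@(ray(p,uv)*d)
def atz(p,uv,z):
    o=np.array(p["origin"]);r=camR(p)@ray(p,uv); return o+r*(z-o[2])/r[2]
def proj(p,X):
    Rm=camR(p); rv,_=cv2.Rodrigues(Rm.T); t=-Rm.T@np.array(p["origin"])
    return cv2.projectPoints(np.atleast_2d(np.array(X,float)),rv,t,np.array(p["camera_matrix"],float),np.array(p["dist_coeffs"],float))[0][:,0]
def save(p,n): cv2.imwrite(f"pics/{n}.png",cv2.cvtColor(p["frame"],cv2.COLOR_RGB2BGR))
E
python3 - <<'E'
from h import *
print(ctrl.observe())
for c in ["scene","top"]:
    p=ctrl.snapshot(c); save(p,c+"0"); print(c,p["origin"],p["attitude"])
    for t in ["adapter","push_hole0","tray","short_tube_center","short_tube","long_tube_0_cap","rod_grip","rod_tip","rod_rest"]:
        for r in ctrl.recognise(p,t)[:4]: print(t,np.round(r["centre"],1),round(r["confidence"],2),np.round(atdepth(p,r["centre"]),4))
print(ctrl.observe()["t"])
E
```

```text
pics
{'t': 0.0, 'joint_positions': array([ 1.21651054,  0.5921261 ,  0.04831689,  1.60982432, -0.03334616,
        0.94267587, -0.03372509]), 'dq': array([-0.00045402, -0.00223187, -0.00128803, -0.00066175,  0.00066194,
       -0.00081704,  0.00045835]), 'joint_efforts': array([-2.59137532e-04, -5.48697925e+01,  1.54647343e+00, -1.98126644e+01,
        9.38997196e-03,  8.68649804e-03,  5.53514056e-06]), 'tcp_pos': array([ 0.18673008, -0.69969213,  0.23013558]), 'tool_rot': array([-1.09694781e-03,  9.91509355e-01,  1.30030607e-01, -1.93669383e-04]), 'force': array([ 0.11740985,  0.269226  , -0.8987364 ]), 'wrist_torque': array([ 0.00545251,  0.0014129 , -0.01502576]), 'opening': 0.9992851871500276}
scene [ 0.01822688 -0.51950604  0.68289648] [-0.35870803  0.81988828 -0.40437242  0.18866556]
adapter [267.5 176.8] 0.96 [0.5606 0.0217 0.0503]
push_hole0 [266.8 177.1] 0.89 [0.5587 0.0223 0.0503]
tray [266.7 172.1] 0.64 [0.5871 0.0497 0.0344]
short_tube_center [274.1 160.9] 0.58 [0.6167 0.049  0.0536]
long_tube_0_cap [271.3 174.5] 0.52 [0.5701 0.0172 0.054 ]
rod_grip [349.8 256.3] 0.88 [ 0.4712 -0.2819  0.0567]
rod_tip [351.7 257.8] 0.84 [ 0.4706 -0.2869  0.0563]
rod_rest [365.2 276. ] 0.65 [ 0.4836 -0.3172  0.0061]
top [ 0.35083986 -0.10963803  1.32565987] [ 0.05631538 -0.69610096  0.71381879 -0.052295  ]
adapter [271.2 196.9] 0.81 [0.5793 0.0366 0.0371]
push_hole0 [270.2 191.4] 0.73 [0.5945 0.0393 0.0357]
tray [275.4 194.2] 0.91 [0.5869 0.0257 0.0335]
short_tube_center [279.4 198.1] 0.46 [0.5728 0.0133 0.0524]
short_tube [398.1 233.5] 0.25 [ 0.4711 -0.2943  0.0547]
long_tube_0_cap [279.6 197.2] 0.56 [0.575  0.0126 0.0533]
long_tube_0_cap [405.6 226.7] 0.53 [ 0.4935 -0.3223  0.0076]
rod_grip [392.9 235.5] 0.84 [ 0.4661 -0.2803  0.0567]
rod_tip [395.3 232.4] 0.56 [ 0.4741 -0.2869  0.0562]
rod_rest [404.9 224.2] 0.89 [ 0.4953 -0.3137  0.0517]
1.0
```

```bash
python3 - <<'E'
from h import *
for n,(x,y,w,h,) in {"scene0":(170,90,300,225),"top0":(200,110,260,195)}.items():
    i=cv2.imread(f"pics/{n}.png"); cv2.imwrite(f"pics/{n}_z.png",cv2.resize(i[y:y+h,x:x+w],(800,600),interpolation=cv2.INTER_CUBIC))
E
```

```text
(no output)
```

View pics/scene0.png

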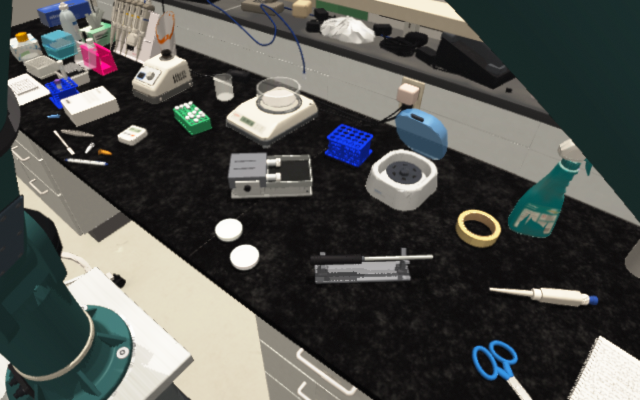

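View pics/top0.png

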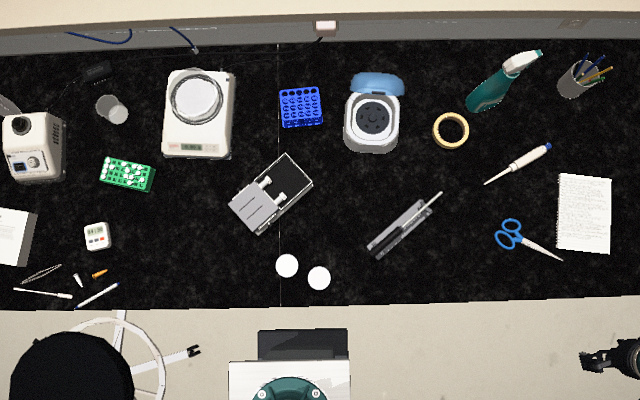

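```bash
ls pics
```

```text
scene0.png
scene0_z.png
top0.png
top0_z.png
```

View pics/scene0_z.png

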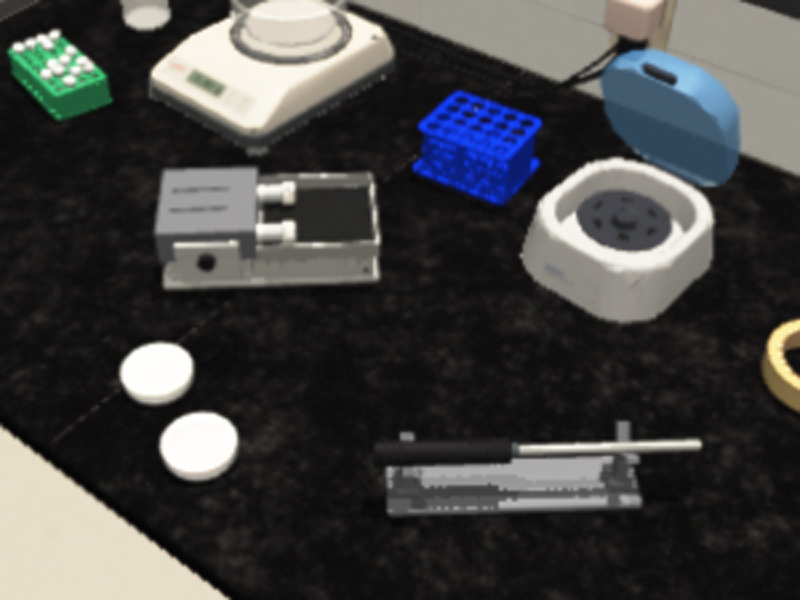

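View pics/top0_z.png

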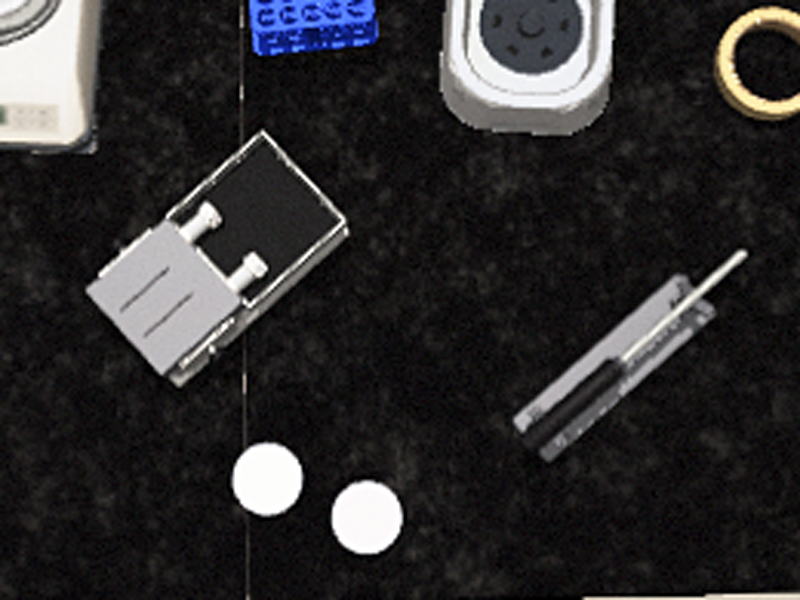

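```bash
cat >> h.py <<'E'
def cloud(p,box=None):
    h,w=p["depth"].shape; vv,uu=np.mgrid[0:h,0:w]; m=p["depth"]>0
    uv=np.stack([uu[m],vv[m]],1).astype(float)
    n=cv2.undistortPoints(uv[:,None],np.array(p["camera_matrix"],float),np.array(p["dist_coeffs"],float))[:,0]
    d=p["depth"][m].astype(float)
    X=np.array(p["origin"])+(np.c_[n,np.ones(len(n))]*d[:,None])@camR(p).T
    return X,p["frame"][m],uv
def inbox(X,x0,x1,y0,y1,z0,z1): return (X[:,0]>x0)&(X[:,0]<x1)&(X[:,1]>y0)&(X[:,1]<y1)&(X[:,2]>z0)&(X[:,2]<z1)
E
python3 - <<'E'
from h import *
import pickle
for c in ["scene","top"]:
    p=ctrl.snapshot(c); pickle.dump(p,open(c+".pkl","wb"))
    X,C,uv=cloud(p)
    w=inbox(X,.40,.5,-.1,.0,-.03,.03); print(c,"table z",np.median(X[w,2]))
    m=inbox(X,.40,.75,-.1,.2,.058,.075); 
    r=cv2.minAreaRect(X[m,:2].astype(np.float32)*1000); print("block",m.sum(),np.median(X[m,2]),r)
    m=inbox(X,.40,.62,-.45,-.2,.04,.075); Y=X[m]; r=cv2.minAreaRect(Y[:,:2].astype(np.float32)*1000); print("rod",m.sum(),r, np.percentile(Y[:,2],[5,50,95]))
    m=inbox(X,.40,.7,-.45,-.1,.003,.02); Y=X[m]; r=cv2.minAreaRect(Y[:,:2].astype(np.float32)*1000); print("foot",m.sum(),r)
    # dishes
    m=inbox(X,.35,.5,-.2,.06,.005,.05)&(C.min(1)>150); print("dish",m.sum(),X[m].min(0) if m.any() else 0,X[m].max(0) if m.any() else 0)
E
```

```text
scene table z 5.1243968320902056e-05
block 922 0.06514541220758413 ((563.6752319335938, 69.86309814453125), (102.53614044189453, 121.80160522460938), 40.99601364135742)
rod 908 ((499.4482421875, -317.60064697265625), (39.750213623046875, 252.12950134277344), 39.16189193725586) [0.04579576 0.05207023 0.05820648]
foot 1764 ((553.141845703125, -276.7296447753906), (338.7801513671875, 292.800048828125), 87.70709228515625)
dish 854 [ 0.35007573 -0.11584494  0.00511739] [0.43037437 0.03205899 0.01783846]
top table z 3.114820627980741e-06
block 1333 0.06455283693628822 ((625.17919921875, 124.18646240234375), (279.267822265625, 125.10948181152344), 41.054283142089844)
rod 576 ((497.09912109375, -317.03314208984375), (40.95682144165039, 252.4872589111328), 39.32398223876953) [0.04631247 0.05373001 0.05981024]
foot 2285 ((550.0730590820312, -275.3304138183594), (299.23553466796875, 349.7265319824219), 0.15111441910266876)
dish 706 [ 0.35111646 -0.11474746  0.00599046] [0.42524864 0.02865537 0.02368604]
```

```bash
cat >> h.py <<'E'
from scipy.optimize import minimize
def fitblock(X,c0=(.555,.06),yaw=-.86):
    """adapter top rect: trimmed points, rect 92x98"""
    a=np.array([np.cos(yaw),np.sin(yaw)]);b=np.array([-a[1],a[0]])
    d=X[:,:2]-np.array(c0)
    m=(abs(X[:,2]-.065)<.004)&(abs(d@a)<.075)&(abs(d@b)<.075)
    P=X[m,:2]
    def cost(q,full=False):
        a=np.array([np.cos(q[2]),np.sin(q[2])]);b=np.array([-a[1],a[0]]); e=P-q[:2]
        o=np.maximum(0,abs(e@a)-.046)+np.maximum(0,abs(e@b)-.049)
        return np.minimum(o,.006).sum()
    # use percentile alignment: iterate
    q=np.array([*c0,yaw])
    for it in range(6):
        ma=None
        best=min(((sum(np.diff(np.percentile((P-q[:2])@np.array([[np.cos(t),-np.sin(t)],[np.sin(t),np.cos(t)]]),[1,99],axis=0)[:,i])[0] for i in (0,1)),t) for t in np.arange(yaw-.12,yaw+.12,.002)))
        t=best[1];a=np.array([np.cos(t),np.sin(t)]);b=np.array([-a[1],a[0]])
        e=P-q[:2]; k=(abs(e@a)<.053)&(abs(e@b)<.056) if it>0 else np.ones(len(P),bool); P=P[k];e=P-q[:2]
        la=np.percentile(e@a,[.7,99.3]);lb=np.percentile(e@b,[.7,99.3])
        q=np.array([*(q[:2]+a*la.mean()+b*lb.mean()),t])
    return q,la[1]-la[0],lb[1]-lb[0],len(P)
def fitrod(X,box=(.38,.64,-.45,-.18),zmin=.047,zmax=.07,d0=np.array([.63,-.77])):
    m=inbox(X,box[0],box[1],box[2],box[3],zmin,zmax);P=X[m]
    c=P[:,:2].mean(0);d=d0/np.linalg.norm(d0)
    for it in range(8):
        n=np.array([-d[1],d[0]]); e=(P[:,:2]-c); k=abs(e@n)<(.03,.02,.012,.011,.011,.011,.011,.011)[it]
        Q=P[k,:2]; vx,vy,cx,cy=cv2.fitLine(Q.astype(np.float32),cv2.DIST_HUBER,0,.001,.001).ravel()
        dn=np.array([vx,vy],float); d=dn*np.sign(dn@d); c=np.array([cx,cy],float)
    s=(Q-c)@d; return c,d,s.min(),s.max(),P[k]
E
python3 - <<'E'
from h import *
import pickle
for c in ["scene","top"]:
    p=pickle.load(open(c+".pkl","rb")); X,C,uv=cloud(p)
    print(c,fitblock(X))
    cc,d,s0,s1,P=fitrod(X); print("rod",cc,np.arctan2(d[1],d[0]),s1-s0,"tail",cc+d*s0,"tip",cc+d*s1,"grip",cc+d*(s0+.07),cc+d*(s1-.185))
    o=ctrl.observe(); print(o["t"])
E
```

```text
scene (array([ 0.5531669 ,  0.08185848, -0.834     ]), np.float64(0.08852266745891789), np.float64(0.09852105724499954), 888)
rod [ 0.47666195 -0.2940087 ] -0.8610556769836224 0.2522809440647832 tail [ 0.41575345 -0.22310883] tip [ 0.58014906 -0.41447173] grip [ 0.46136804 -0.276206  ] [ 0.4595962  -0.27414351]
1.1
top (array([ 0.551352  ,  0.08206021, -0.832     ]), np.float64(0.09088550299102677), np.float64(0.09718375339200286), 1151)
rod [ 0.47856805 -0.29393536] -0.8796787914801764 0.2524730891874306 tail [ 0.4169865  -0.21949108] tip [ 0.57791251 -0.41403022] grip [ 0.46160441 -0.27342847] [ 0.45999376 -0.2714814 ]
1.1
```

```bash
python3 - <<'E'
from h import *
import pickle
q=np.array([.5523,.082,-.833]);a=np.array([np.cos(q[2]),np.sin(q[2])]);b=np.array([-a[1],a[0]])
for c in ["scene","top"]:
    p=pickle.load(open(c+".pkl","rb")); X,C,uv=cloud(p)
    e=X[:,:2]-q[:2]; l=np.c_[e@a,e@b]
    m=(l[:,0]>.05)&(l[:,0]<.09)&(abs(l[:,1])<.05)&(X[:,2]>.042)&(X[:,2]<.065)
    print(c,np.histogram(l[m,1],bins=np.arange(-.05,.051,.005))[0], l[m,0].max())
    for s in(-1,1):
        k=m&(l[:,1]*s>0); print(np.median(l[k,1]),l[k,1].min(),l[k,1].max(),X[k,2].max())
    i=p["frame"].copy()
    pts=[[*(q[:2]+a*x+b*y),z] for x,y,z in [(-.046,-.049,.065),(-.046,.049,.065),(.046,-.049,.065),(.046,.049,.065),(.082,-.03,.047),(.082,0,.047),(.082,.03,.047)]]
    for u in proj(p,pts): cv2.circle(i,tuple(int(round(v)) for v in u),1,(255,0,0),-1)
    u=proj(p,[[*q[:2],.05]])[0].astype(int)
    cv2.imwrite(f"pics/ov_{c}.png",cv2.resize(i[u[1]-50:u[1]+50,u[0]-65:u[0]+65,::-1],(780,600),interpolation=cv2.INTER_CUBIC))
E
```

```text
scene [ 0  2 39 28 14  1  0  0  0  0  0  0  0  1 33 29 12  3  0  0] 0.08162344964007716
-0.034758831583824465 -0.04226235266902255 -0.023330949694167075 0.05667230278649382
0.02552787422095501 0.018836822982970885 0.03586766206863638 0.058710384927191606
top [ 0  8 23 22 20  5  0  0  0  0  0  0  0  5 30 20 21  5  0  2] 0.08685616723800163
-0.03345943594537068 -0.04272099776180943 -0.024083601386545563 0.06029457171958663
0.027066744690187668 0.01811050704012055 0.049910377693631776 0.05839075561525786
```

View pics/ov_top.png

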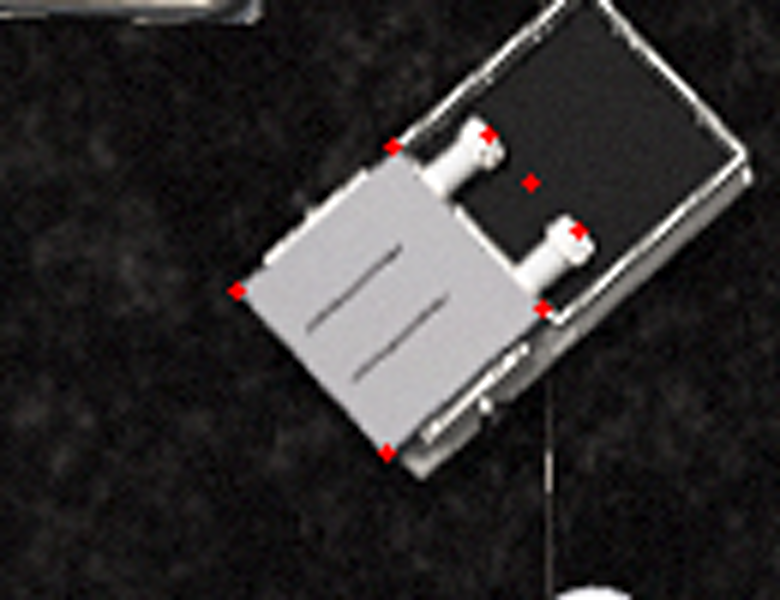

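View pics/ov_scene.png

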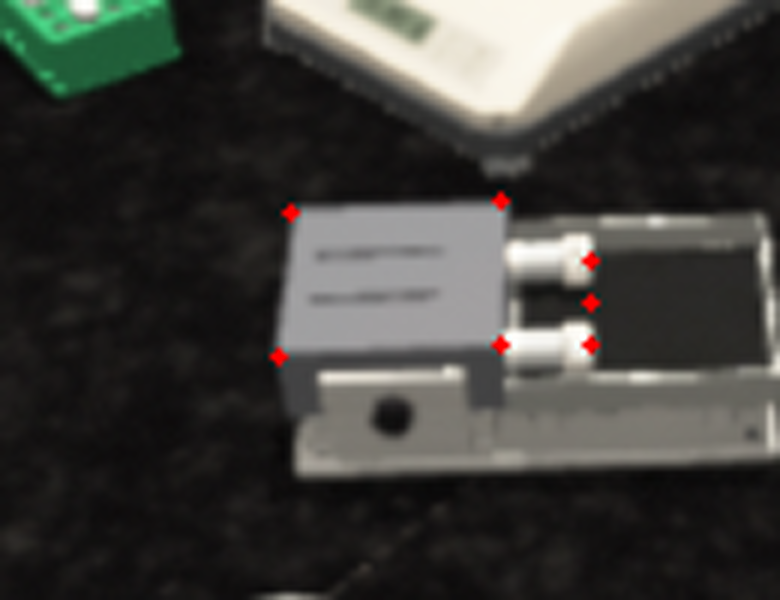

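```bash
cat >> h.py <<'E'
def delta(target,yawx=None,o=None):
    """shift in tool axes (mm) and yaw (tool) to TCP target, tool x at world angle yawx"""
    o=o or ctrl.observe(); Rm=rot(o["tool_rot"]); d=Rm.inv().apply(np.array(target)-o["tcp_pos"])*1000
    x=Rm.apply([1,0,0]); cur=np.arctan2(x[1],x[0])
    if yawx is None: return np.round(d,1),0
    w=(yawx-cur+np.pi)%(2*np.pi)-np.pi
    return np.round(d,1),round(-w,4)
def st(o=None):
    o=o or ctrl.observe(); x=rot(o["tool_rot"]).apply([1,0,0]); z=rot(o["tool_rot"]).apply([0,0,1])
    print("t",round(o["t"],2),"tcp",np.round(o["tcp_pos"],4),"xang",round(np.arctan2(x[1],x[0]),4),"z",np.round(z,3),"q",np.round(o["joint_positions"],2),"F",np.round(o["force"],1),"op",round(o["opening"],3))
E
python3 - <<'E'
from h import *
st(); print(delta((.46,-.273,.23),-.87), delta((.46,-.273,.23),-.87+np.pi))
E
```

```text
t 1.1 tcp [ 0.1869 -0.7005  0.2313] xang 0.2608 z [-0. -0. -1.] q [ 1.22  0.59  0.05  1.61 -0.03  0.94 -0.03] F [ 1.  -0.6  0.7] op 1.001
(array([ 374.1, -342.6,    1.3]), np.float64(1.1308)) (array([ 374.1, -342.6,    1.3]), np.float64(-2.0108))
```

Request:
carry_out(deltas=[{"xyz": [37, -34, 0], "yaw": 0.11}, {"xyz": [75, -69, 0], "yaw": 0.23}, {"xyz": [112, -103, 0], "yaw": 0.34}, {"xyz": [150, -137, 0], "yaw": 0.45}, {"xyz": [187, -171, 0], "yaw": 0.57}, {"xyz": [224, -206, 0], "yaw": 0.68}, {"xyz": [262, -240, 0], "yaw": 0.79}, {"xyz": [299, -274, 0], "yaw": 0.9}, {"xyz": [337, -308, 0], "yaw": 1.02}, {"xyz": [374, -343, 0], "yaw": 1.13}, {"xyz": [374, -343, 0], "yaw": 1.13}, {"xyz": [374, -343, 0], "yaw": 1.13}, {"xyz": [374, -343, 0], "yaw": 1.13}])

```text
t: 2.72
tcp_pos: [0.4588, -0.2744, 0.2315]
tool_rot: [0.0, 0.906, -0.422, 0.0]
force: [-0.4, -0.6, 0.4]
opening: 0.999
```

```bash
python3 - <<'E'
from h import *
import pickle
st()
p=ctrl.snapshot("wrist"); pickle.dump(p,open("w1.pkl","wb")); save(p,"w1"); print(p["origin"],camR(p).round(3))
X,C,uv=cloud(p); print(X.min(0),X.max(0))
try:
  cc,d,s0,s1,P=fitrod(X); print("rod",cc,np.arctan2(d[1],d[0]),s1-s0,"tail",cc+d*s0,"tip",cc+d*s1,"grip",cc+d*(s0+.07),cc+d*(s1-.185))
except Exception as e: print(e)
E
```

```text
t 2.73 tcp [ 0.4588 -0.2744  0.2315] xang -0.872 z [-0.    -0.001 -1.   ] q [ 0.22  0.36  0.3   2.05 -0.15  0.75 -1.83] F [-0.4 -0.6  0.4] op 0.999
[ 0.5009443  -0.32501467  0.37385908] [[-0.766 -0.62  -0.168]
 [-0.643  0.739  0.2  ]
 [ 0.     0.261 -0.965]]
[-1.18597798 -1.16922719 -0.76803179] [0.7964557  0.2164459  0.33192052]
rod [ 0.48743343 -0.30132091] -0.8785268352111153 0.2303978648450985 tail [ 0.41982681 -0.2197845 ] tip [ 0.56688651 -0.39714464] grip [ 0.46450682 -0.27367046] [ 0.44880363 -0.25473175]
```

View pics/w1.png

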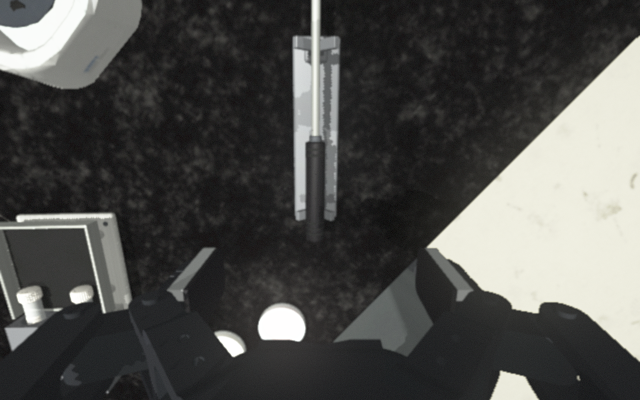

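```bash
python3 - <<'E'
from h import *
print(delta((.552,.082,.23),-.86))
E
```

```text
(array([-212.9, -300.5,    1.2]), np.float64(-0.0122))
```

Request:
carry_out(deltas=[{"xyz": [-30, -43, 0], "yaw": 0}, {"xyz": [-61, -86, 0], "yaw": 0}, {"xyz": [-91, -129, 0], "yaw": 0}, {"xyz": [-122, -172, 0], "yaw": 0}, {"xyz": [-152, -215, 0], "yaw": 0}, {"xyz": [-182, -257, 0], "yaw": 0}, {"xyz": [-213, -300, 0], "yaw": 0}, {"xyz": [-213, -300, 0], "yaw": 0}, {"xyz": [-213, -300, 0], "yaw": 0}, {"xyz": [-213, -300, 0], "yaw": 0}])

```text
t: 4.03
tcp_pos: [0.5512, 0.0811, 0.2313]
tool_rot: [0.0, 0.906, -0.423, 0.0]
force: [0.5, -0.2, -1.2]
opening: 0.998
```

```bash
python3 - <<'E'
from h import *
import pickle
st()
p=ctrl.snapshot("wrist"); pickle.dump(p,open("w2.pkl","wb")); save(p,"w2")
X,C,uv=cloud(p); print(fitblock(X,(.552,.082),-.85))
E
```

```text
t 4.03 tcp [0.5512 0.0811 0.2313] xang -0.873 z [-0.    -0.001 -1.   ] q [-0.4   0.39  0.23  2.   -0.12  0.77 -2.54] F [ 0.5 -0.2 -1.2] op 0.998
(array([ 0.55409405,  0.081688  , -0.836     ]), np.float64(0.09097829352631905), np.float64(0.0968553857052152), 9144)
```

View pics/w2.png

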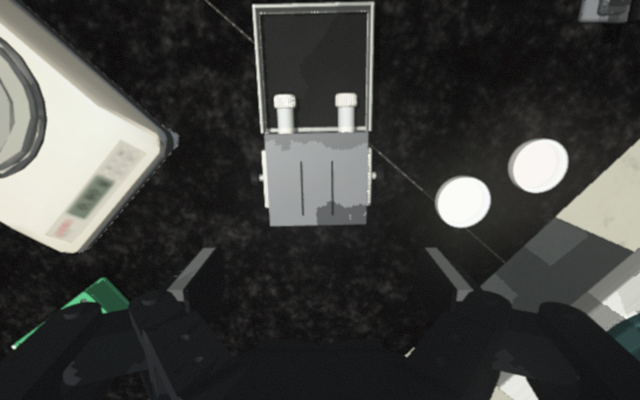

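```bash
cat >> h.py <<'E'
def edges(X,c,yaw,H=(.046,.049)):
    a=np.array([np.cos(yaw),np.sin(yaw)]);b=np.array([-a[1],a[0]]); l=np.c_[(X[:,:2]-c)@a,(X[:,:2]-c)@b]
    m=(abs(X[:,2]-.065)<.003)&(abs(l[:,0])<.06)&(abs(l[:,1])<.06); L=l[m]
    out={}
    for nm,i,s in (("back",0,-1),("front",0,1),("ym",1,-1),("yp",1,1)):
        j=1-i; pts=[]
        w=.0025
        for t in np.arange(-H[j]+.006,H[j]-.006,w):
            k=abs(L[:,j]-t)<w/2
            if k.sum()>3:
                v=L[k,i]*s; pts.append((t,s*np.max(v)))
        pts=np.array(pts); sl,ic=np.polyfit(pts[:,0],pts[:,1],1)
        for _ in range(4):
            r=pts[:,1]-sl*pts[:,0]-ic; k=abs(r)<max(.0012,1.5*np.median(abs(r))); sl,ic=np.polyfit(pts[k,0],pts[k,1],1)
        out[nm]=(round(ic*1000,2),round(sl,4),int(k.sum()),len(pts))
    return out
E
python3 - <<'E'
from h import *
import pickle
for n in ["w2","top","scene"]:
    p=pickle.load(open(n+".pkl","rb")); X,C,uv=cloud(p); print(n,edges(X,np.array([.5535,.082]),-.85))
E
```

```text
w2 {'back': (np.float64(-45.32), np.float64(0.0041), 35, 35), 'front': (np.float64(46.15), np.float64(0.0051), 35, 35), 'ym': (np.float64(-48.11), np.float64(-0.0019), 32, 32), 'yp': (np.float64(48.91), np.float64(-0.0025), 32, 32)}
top {'back': (np.float64(-45.81), np.float64(-0.0036), 26, 35), 'front': (np.float64(42.03), np.float64(-0.0175), 23, 35), 'ym': (np.float64(-49.5), np.float64(0.012), 20, 32), 'yp': (np.float64(46.81), np.float64(-0.0033), 21, 32)}
scene {'back': (np.float64(-42.87), np.float64(0.0113), 21, 35), 'front': (np.float64(44.09), np.float64(-0.0179), 19, 35), 'ym': (np.float64(-47.58), np.float64(-0.0157), 23, 32), 'yp': (np.float64(46.74), np.float64(-0.0342), 18, 32)}
```

```bash
python3 - <<'E'
import cv2
i=cv2.imread("pics/w2.png"); cv2.imwrite("pics/w2z.png",cv2.resize(i[80:240,230:410],(675,600),interpolation=cv2.INTER_CUBIC))
E
```

```text
(no output)
```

View pics/w2z.png

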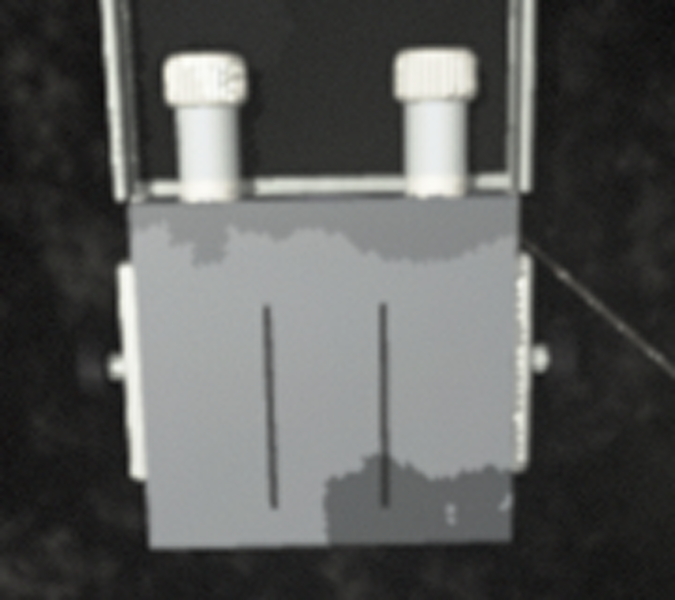

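Request:
carry_out(deltas=[{"xyz": [0, 0, 0], "yaw": -0.17}, {"xyz": [0, 0, 0], "yaw": -0.34}, {"xyz": [0, 0, 0], "yaw": -0.51}, {"xyz": [0, 0, 0], "yaw": -0.68}, {"xyz": [0, 0, 0], "yaw": -0.85}, {"xyz": [0, 0, 0], "yaw": -1.02}, {"xyz": [0, 0, 0], "yaw": -1.19}, {"xyz": [0, 0, 0], "yaw": -1.36}, {"xyz": [0, 0, 0], "yaw": -1.53}, {"xyz": [0, 0, 0], "yaw": -1.7}, {"xyz": [0, 0, 0], "yaw": -1.87}, {"xyz": [0, 0, 0], "yaw": -2.04}, {"xyz": [0, 0, 0], "yaw": -2.21}, {"xyz": [0, 0, 0], "yaw": -2.38}, {"xyz": [0, 0, 0], "yaw": -2.55}, {"xyz": [0, 0, 0], "yaw": -2.72}, {"xyz": [0, 0, 0], "yaw": -2.89}, {"xyz": [0, 0, 0], "yaw": -3.06}, {"xyz": [0, 0, 0], "yaw": -3.14}, {"xyz": [0, 0, 0], "yaw": -3.14}])

```text
t: 6.58
tcp_pos: [0.5514, 0.082, 0.2311]
tool_rot: [-0.0, 0.423, 0.906, -0.0]
force: [-0.6, 0.0, 0.1]
opening: 1.0
```

```bash
python3 - <<'E'
from h import *
import pickle
st()
p=ctrl.snapshot("wrist"); pickle.dump(p,open("w3.pkl","wb")); save(p,"w3")
X,C,uv=cloud(p); print(edges(X,np.array([.5535,.082]),-.85))
print(delta((.46,-.273,.23),-.873+np.pi))
E
```

```text
t 6.58 tcp [0.5514 0.082  0.2311] xang 2.2673 z [-0.    -0.001 -1.   ] q [ 0.2   0.43 -0.57  1.97  0.31  0.82  0.15] F [-0.6  0.   0.1] op 1.0
{'back': (np.float64(-44.94), np.float64(0.0051), 35, 35), 'front': (np.float64(46.46), np.float64(-0.0002), 35, 35), 'ym': (np.float64(-48.66), np.float64(-0.0005), 32, 32), 'yp': (np.float64(48.56), np.float64(-0.0063), 32, 32)}
(array([-213.9, -298.1,    1.4]), np.float64(-0.0013))
```

View pics/w3.png

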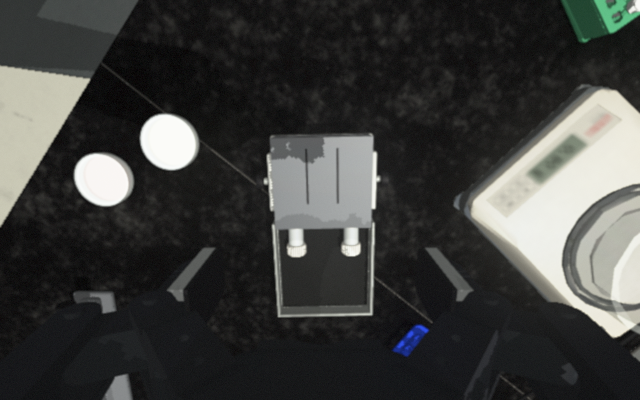

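Request:
carry_out(deltas=[{"xyz": [-30, -43, 0], "yaw": 0}, {"xyz": [-61, -86, 0], "yaw": 0}, {"xyz": [-91, -129, 0], "yaw": 0}, {"xyz": [-122, -172, 0], "yaw": 0}, {"xyz": [-152, -215, 0], "yaw": 0}, {"xyz": [-182, -257, 0], "yaw": 0}, {"xyz": [-213, -298, 0], "yaw": 0}, {"xyz": [-213, -298, 0], "yaw": 0}, {"xyz": [-213, -298, 0], "yaw": 0}, {"xyz": [-213, -298, 0], "yaw": 0}])

```text
t: 7.88
tcp_pos: [0.4613, -0.2695, 0.2314]
tool_rot: [0.0, 0.421, 0.907, 0.0]
force: [0.2, 0.2, -0.8]
opening: 0.999
```

```bash
cat >> h.py <<'E'
def rodline(p,c0=np.array([.4601,-.273]),yaw=-.873):
    """handle midline, in rod local frame at c0: per-bin mid of both edges"""
    X,C,uv=cloud(p); a=np.array([np.cos(yaw),np.sin(yaw)]);b=np.array([-a[1],a[0]]); l=np.c_[(X[:,:2]-c0)@a,(X[:,:2]-c0)@b]
    out=[]
    for t in np.arange(-.09,.19,.006):
        m=(abs(l[:,0]-t)<.003)&(abs(l[:,1])<.016)&(X[:,2]>.046)&(X[:,2]<.07)
        if m.sum()>5: out.append((t,l[m,1].min(),l[m,1].max(),X[m,2].max(),m.sum()))
    return np.array(out)
E
python3 - <<'E'
from h import *
import pickle
st()
p=ctrl.snapshot("wrist"); pickle.dump(p,open("w4.pkl","wb")); save(p,"w4")
for n in ("w1","w4"):
    p=pickle.load(open(n+".pkl","rb")); print(n); r=rodline(p); print((r*1000).round(1)[:, :4].tolist())
E
```

```text
t 7.88 tcp [ 0.4613 -0.2695  0.2314] xang 2.2733 z [ 0.  0. -1.] q [ 0.85  0.39 -0.52  2.02  0.27  0.79  0.87] F [ 0.2  0.2 -0.8] op 0.999
w1
[[-66.0, -5.9, 12.4, 58.7], [-60.0, -5.9, 13.5, 58.4], [-54.0, -5.9, 13.6, 59.2], [-48.0, -5.8, 13.5, 58.9], [-42.0, -15.5, 15.6, 59.6], [-36.0, -15.4, 15.6, 58.6], [-30.0, -5.8, 12.1, 58.7], [-24.0, -5.8, 12.0, 58.9], [-18.0, -6.8, 12.0, 58.7], [-12.0, -6.8, 13.1, 60.2], [-6.0, -6.8, 13.1, 59.7], [0.0, -6.8, 13.0, 58.8], [6.0, -6.7, 12.9, 59.4], [12.0, -6.7, 12.8, 58.7], [18.0, -6.7, 12.8, 59.2], [24.0, -6.6, 12.7, 58.8], [30.0, -6.6, 12.6, 59.2], [36.0, -6.6, 12.5, 59.0], [42.0, -2.6, 8.4, 55.5], [48.0, -0.6, 6.4, 54.0], [54.0, -0.6, 6.4, 53.1], [60.0, -0.6, 6.3, 53.1], [66.0, -0.6, 6.3, 53.4], [72.0, -0.6, 6.2, 52.7], [78.0, -1.6, 6.2, 53.2], [84.0, -1.6, 6.1, 53.6], [90.0, -1.6, 6.1, 52.7], [96.0, -1.6, 6.1, 53.4], [102.0, -1.6, 6.0, 53.4], [108.0, -1.6, 6.0, 53.1], [114.0, -1.6, 6.0, 53.6], [120.0, -15.3, 16.0, 58.1], [126.0, -16.0, 15.8, 60.0], [132.0, -16.0, 15.6, 58.9], [138.0, -1.6, 5.8, 52.8], [144.0, -1.6, 5.8, 53.3], [150.0, -1.6, 5
[... 490 characters left out ...]
], [30.0, -7.2, 11.9, 59.3], [36.0, -7.3, 11.9, 58.5], [42.0, -3.0, 7.7, 54.6], [48.0, -0.8, 5.6, 52.7], [54.0, -0.8, 5.6, 52.4], [60.0, -0.8, 5.7, 53.5], [66.0, -1.9, 5.7, 52.8], [72.0, -1.9, 5.7, 53.3], [78.0, -1.9, 5.8, 52.8], [84.0, -1.9, 5.8, 53.0], [90.0, -1.9, 5.9, 52.6], [96.0, -1.9, 4.8, 53.2], [102.0, -1.9, 4.8, 52.5], [108.0, -1.9, 4.8, 53.0], [114.0, -1.9, 4.9, 52.5], [120.0, -15.2, 15.0, 58.3], [126.0, -15.1, 16.0, 59.3], [132.0, -15.2, 15.1, 58.5], [138.0, -1.9, 5.0, 52.8], [144.0, -1.9, 5.0, 53.6], [150.0, -1.9, 5.1, 52.5], [156.0, -1.9, 5.1, 52.3], [162.0, -1.9, 5.1, 52.9], [168.0, -1.9, 5.2, 53.0], [174.0, -1.9, 5.2, 52.4], [180.0, -1.9, 4.0, 52.8], [186.0, -1.9, 4.1, 52.5]]
```

View pics/w4.png

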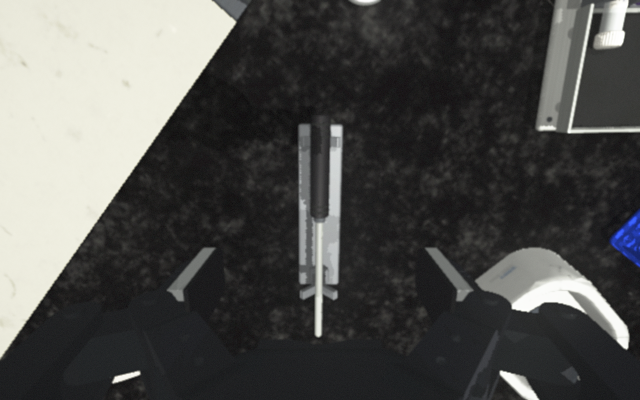

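```bash
python3 - <<'E'
from h import *
print(delta((.4649,-.2742,.029),-.88+np.pi))
E
```

```text
(array([ -5.9,  -0.4, 202.4]), np.float64(0.0119))
```

Request:
carry_out(deltas=[{"xyz": [-6, 0, 40], "yaw": 0.012}, {"xyz": [-6, 0, 80], "yaw": 0.012}, {"xyz": [-6, 0, 120], "yaw": 0.012}, {"xyz": [-6, 0, 150], "yaw": 0.012}, {"xyz": [-6, 0, 175], "yaw": 0.012}, {"xyz": [-6, 0, 192], "yaw": 0.012}, {"xyz": [-6, 0, 202], "yaw": 0.012}, {"xyz": [-6, 0, 202], "yaw": 0.012}, {"xyz": [-6, 0, 202], "yaw": 0.012}])

```text
t: 9.05
tcp_pos: [0.4652, -0.276, 0.03]
tool_rot: [0.001, 0.427, 0.904, -0.0]
force: [0.6, 0.2, -0.1]
opening: 0.998
```

```bash
python3 - <<'E'
from h import *
st()
p=ctrl.snapshot("wrist"); save(p,"w5")
p=ctrl.snapshot("scene"); save(p,"s5")
i=cv2.imread("pics/w5.png");j=cv2.imread("pics/s5.png")[200:320,260:460]
cv2.imwrite("pics/c5.png",np.vstack([cv2.resize(i[:, :],(480,300)),cv2.resize(j,(480,288))]))
E
```

```text
t 9.05 tcp [ 0.4652 -0.276   0.03  ] xang 2.2589 z [ 0.001 -0.001 -1.   ] q [ 0.67  0.69 -0.3   2.13  0.52  0.38  0.63] F [ 0.6  0.2 -0.1] op 0.998
```

View pics/c5.png

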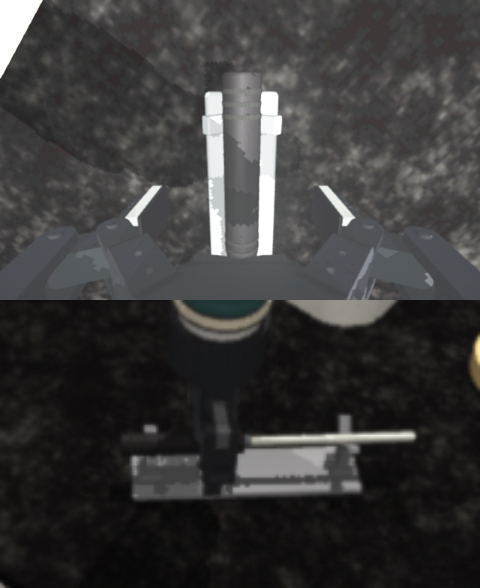

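Request:
carry_out(deltas=[{"xyz": [0, 0, 0], "yaw": 0}, {"xyz": [0, 0, 0], "yaw": 0}, {"xyz": [0, 0, 0], "yaw": 0}, {"xyz": [0, 0, 0], "yaw": 0}, {"xyz": [0, 0, 0], "yaw": 0}, {"xyz": [0, 0, 0], "yaw": 0}, {"xyz": [0, 0, 0], "yaw": 0}, {"xyz": [0, 0, 0], "yaw": 0}], hand=0)

```text
t: 10.15
tcp_pos: [0.4658, -0.2751, 0.0296]
tool_rot: [0.001, 0.427, 0.904, 0.001]
force: [2.1, 4.3, 5.4]
opening: 0.21
```

```bash
python3 - <<'E'
from h import *
st()
E
```

```text
t 10.15 tcp [ 0.4658 -0.2751  0.0296] xang 2.2598 z [ 0.002  0.    -1.   ] q [ 0.67  0.7  -0.3   2.13  0.52  0.38  0.63] F [2.1 4.3 5.4] op 0.21
```

Request:
carry_out(deltas=[{"xyz": [0, 0, -10], "yaw": 0}, {"xyz": [0, 0, -30], "yaw": 0}, {"xyz": [0, 0, -60], "yaw": 0}, {"xyz": [0, 0, -95], "yaw": 0}, {"xyz": [0, 0, -130], "yaw": 0}, {"xyz": [0, 0, -160], "yaw": 0}, {"xyz": [0, 0, -160], "yaw": 0}, {"xyz": [0, 0, -160], "yaw": 0}])

```text
t: 11.15
tcp_pos: [0.4626, -0.2765, 0.1884]
tool_rot: [-0.002, 0.428, 0.904, -0.001]
force: [0.1, 0.6, -1.0]
opening: 0.213
```

```bash
python3 - <<'E'
from h import *
import pickle
st()
p=pickle.load(open("top.pkl","rb")); X,C,uv=cloud(p)
for x in np.arange(.2,.66,.05): print(round(x,2),[round(float(X[(abs(X[:,0]-x)<.025)&(abs(X[:,1]-y)<.025)][:,2].max(initial=-1)),2) for y in np.arange(.1,.5,.05)])
print(delta((.3758,.2859,.19),-.853+np.pi))
p=ctrl.snapshot("wrist"); save(p,"w6"); pickle.dump(p,open("w6.pkl","wb"))
s=ctrl.snapshot("scene"); save(s,"s6"); pickle.dump(s,open("s6.pkl","wb"))
E
```

```text
t 11.15 tcp [ 0.4626 -0.2765  0.1884] xang 2.2571 z [-0.003  0.    -1.   ] q [ 0.83  0.46 -0.5   2.05  0.33  0.72  0.81] F [ 0.1  0.6 -1. ] op 0.213
0.2 [-0.75, -0.74, -0.74, -0.74, -0.75, -0.74, -0.75, -0.74]
0.25 [-0.75, -0.74, -0.75, -0.75, -0.75, -0.75, -0.75, -0.75]
0.3 [0.01, 0.01, 0.01, 0.01, 0.01, 0.01, 0.01, 0.01]
0.35 [0.01, 0.01, 0.01, 0.01, 0.01, 0.01, 0.01, 0.01]
0.4 [0.01, 0.01, 0.01, 0.01, 0.01, 0.01, 0.01, 0.01]
0.45 [0.01, 0.01, 0.01, 0.01, 0.01, 0.01, 0.01, 0.01]
0.5 [0.07, 0.01, 0.01, 0.01, 0.01, 0.01, 0.01, 0.01]
0.55 [0.07, 0.07, 0.01, 0.01, 0.01, 0.01, 0.01, 0.01]
0.6 [0.07, 0.06, 0.01, 0.01, 0.01, 0.01, 0.04, 0.04]
0.65 [0.05, 0.01, 0.01, 0.01, 0.01, 0.04, 0.05, 0.05]
(array([490.1, 289.2,  -1.2]), np.float64(-0.0314))
```

View pics/w6.png

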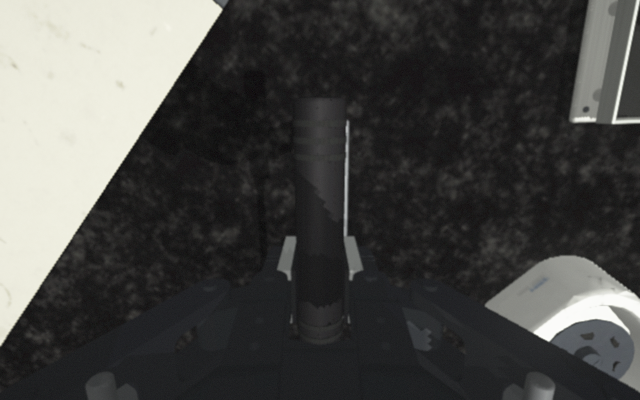

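View pics/s6.png

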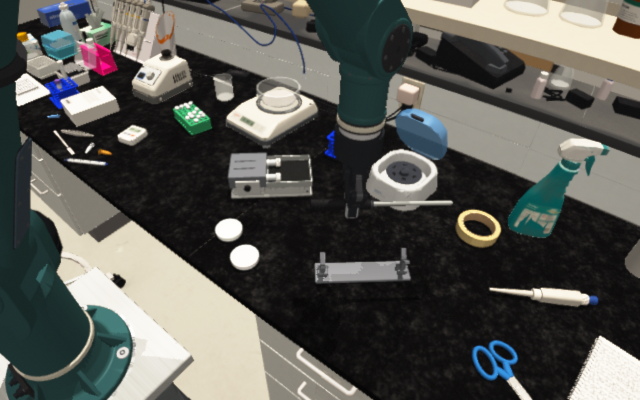

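```bash
python3 - <<'E'
from h import *
print(delta((.46,.0,.19)));print(delta((.44,.14,.19)))
E
```

```text
(array([215.1, 172.8,  -1.8]), 0)
(array([336. , 246.1,  -1.6]), 0)
```

Request:
carry_out(deltas=[{"xyz": [30, 24, 0], "yaw": 0}, {"xyz": [66, 53, 0], "yaw": 0}, {"xyz": [103, 83, 0], "yaw": -0.01}, {"xyz": [140, 113, 0], "yaw": -0.01}, {"xyz": [178, 143, 0], "yaw": -0.02}, {"xyz": [215, 173, 0], "yaw": -0.02}, {"xyz": [255, 198, 0], "yaw": -0.031}, {"xyz": [296, 223, 0], "yaw": -0.031}, {"xyz": [336, 246, 0], "yaw": -0.031}, {"xyz": [380, 260, 0], "yaw": -0.031}, {"xyz": [420, 271, 0], "yaw": -0.031}, {"xyz": [460, 281, 0], "yaw": -0.031}, {"xyz": [490, 289, 0], "yaw": -0.031}, {"xyz": [490, 289, 0], "yaw": -0.031}, {"xyz": [490, 289, 0], "yaw": -0.031}])

```text
t: 13.12
tcp_pos: [0.3765, 0.285, 0.1884]
tool_rot: [-0.0, 0.413, 0.911, -0.001]
force: [-0.1, -0.5, -0.5]
opening: 0.214
```

```bash
python3 - <<'E'
from h import *
st();print(delta((.3758,.2859,.0286),-.853+np.pi))
E
```

```text
t 13.12 tcp [0.3765 0.285  0.1884] xang 2.2895 z [-0.002 -0.002 -1.   ] q [-0.29  0.39 -0.58  2.18  0.35  0.66 -0.39] F [-0.1 -0.5 -0.5] op 0.214
(array([  1.2,   0.5, 159.8]), np.float64(0.0009))
```

Request:
carry_out(deltas=[{"xyz": [1, 0.5, 40], "yaw": 0}, {"xyz": [1, 0.5, 80], "yaw": 0}, {"xyz": [1, 0.5, 115], "yaw": 0}, {"xyz": [1, 0.5, 140], "yaw": 0}, {"xyz": [1, 0.5, 155], "yaw": 0}, {"xyz": [1, 0.5, 160], "yaw": 0}, {"xyz": [1, 0.5, 160], "yaw": 0}, {"xyz": [1, 0.5, 160], "yaw": 0}])

```text
t: 14.12
tcp_pos: [0.377, 0.2873, 0.0298]
tool_rot: [0.0, 0.413, 0.911, 0.0]
force: [-0.4, 0.0, -1.0]
opening: 0.216
```

```bash
python3 - <<'E'
from h import *
import pickle
st();print(delta((.3758,.2859,.0286),-.853+np.pi))
A=np.array([.5540,.0817]);yaw=-.853;a=np.array([np.cos(yaw),np.sin(yaw)]);b=np.array([-a[1],a[0]])
for c in ("top","scene","wrist"):
    p=ctrl.snapshot(c); save(p,c+"7"); pickle.dump(p,open(c+"7.pkl","wb"))
    X,C,uv=cloud(p); l=np.c_[(X[:,:2]-A)@a,(X[:,:2]-A)@b]
    m=(l[:,0]>-.24)&(l[:,0]<-.055)&(abs(l[:,1])<.02)&(X[:,2]>.03)&(X[:,2]<.075)
    print(c,m.sum())
    if m.sum()<4: continue
    for t in np.arange(-.235,-.055,.015):
        k=m&(abs(l[:,0]-t)<.0075)
        if k.sum()>2: print(round(t,3),k.sum(),(l[k,1].min()*1000).round(1),(l[k,1].max()*1000).round(1),np.median(l[k,1]*1000).round(1),(np.percentile(X[k,2],[50,95])*1000).round(1))
    print("tip x max",l[m,0].max(), np.sort(l[m,0])[-8:].round(4))
E
python3 - <<'E'
import cv2,numpy as np
t=cv2.imread("pics/top7.png")[120:260,170:330]; s=cv2.imread("pics/scene7.png")[110:250,150:330]
cv2.imwrite("pics/c7.png",np.hstack([cv2.resize(t,(400,350),interpolation=cv2.INTER_CUBIC),cv2.resize(s,(400,350),interpolation=cv2.INTER_CUBIC)]))
E
```

```text
t 14.12 tcp [0.377  0.2873 0.0298] xang 2.289 z [ 0.001  0.001 -1.   ] q [-0.54  0.66 -0.28  2.28  0.66  0.28 -0.68] F [-0.4  0.  -1. ] op 0.216
(array([-0.2, -1.8,  1.2]), np.float64(0.0004))
top 183
-0.235 25 -5.8 8.5 0.4 [52.7 57.1]
-0.22 16 -3.2 3.2 -0.2 [51.1 54. ]
-0.205 19 -2.9 3.4 -1.0 [51.4 55.8]
-0.19 18 -3.6 3.8 -0.3 [51.6 56.2]
-0.175 17 -3.8 3.1 0.1 [50.7 54.2]
-0.16 18 -3.1 6.0 0.7 [50.6 55.3]
-0.145 17 -2.5 3.8 0.0 [50.8 54.4]
-0.13 16 -3.3 3.3 -0.7 [50.3 54.2]
-0.115 18 -5.5 5.1 0.1 [50.7 56.8]
-0.1 17 -4.2 4.0 -0.5 [50.4 55. ]
tip x max -0.09181071604961381 [-0.0974 -0.0958 -0.095  -0.0942 -0.0937 -0.0935 -0.0921 -0.0918]
scene 193
-0.235 30 -10.5 6.1 -2.7 [49.8 55.5]
-0.22 19 -5.2 4.2 -0.4 [49.  51.7]
-0.205 17 -4.8 2.6 -1.1 [49.8 52.1]
-0.19 18 -5.9 1.7 -1.7 [49.4 52.2]
-0.175 18 -4.4 1.3 -1.7 [48.7 51. ]
-0.16 19 -4.4 3.4 -2.4 [48.4 52.1]
-0.145 23 -4.3 3.9 -0.7 [49.1 51. ]
-0.13 18 -6.4 2.8 0.5 [48.1 51.4]
-0.115 15 -5.2 4.1 -1.0 [48.9 52.1]
-0.1 10 -3.7 1.4 -0.4 [50. 52.]
-0.085 6 -2.5 3.8 -0.3 [50.6 52.3]
tip x max -0.08964153503751254 [-0.0954 -0.0947 -0.0923 -0.0922 -0.092  -0.0904 -0.0903 -0.0896]
wrist 1
```

View pics/c7.png

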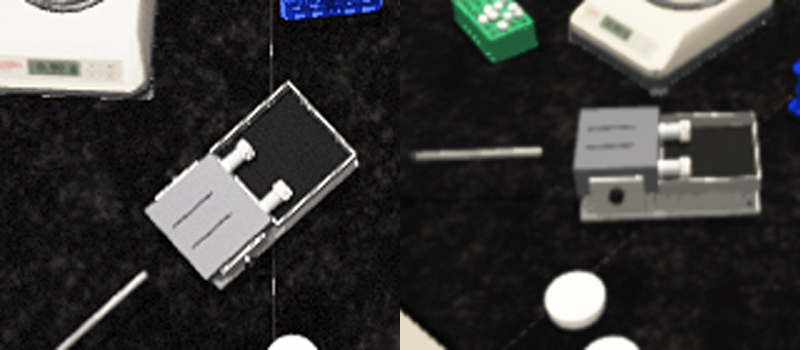

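View pics/wrist7.png

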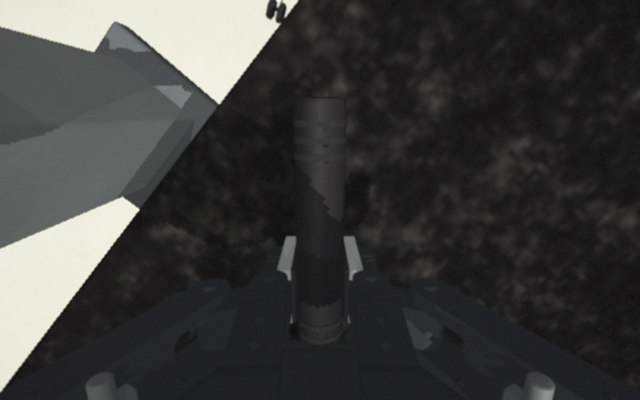

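Request:
carry_out(deltas=[{"xyz": [0, -1.5, 1], "yaw": 0}, {"xyz": [-8, -1.5, 1], "yaw": 0}, {"xyz": [-16, -1.5, 1], "yaw": 0}, {"xyz": [-24, -1.5, 1], "yaw": 0}, {"xyz": [-32, -1.5, 1], "yaw": 0}, {"xyz": [-34, -1.5, 1], "yaw": 0}, {"xyz": [-34, -1.5, 1], "yaw": 0}, {"xyz": [-34, -1.5, 1], "yaw": 0}])

```text
t: 15.28
tcp_pos: [0.3975, 0.2611, 0.0283]
tool_rot: [-0.0, 0.413, 0.911, 0.0]
force: [0.7, 0.7, -0.9]
opening: 0.215
```

```bash
cat >> h.py <<'E'
A=np.array([.5540,.0817]);AY=-.853;AA=np.array([np.cos(AY),np.sin(AY)]);AB=np.array([-AA[1],AA[0]])
def loc(o=None):
    o=o or ctrl.observe(); d=o["tcp_pos"][:2]-A; F=o["force"][:2]
    print("tip x %.1f lat %.1f z_axis %.1f | F along %.1f lat %.1f z %.1f"%(1000*(d@AA)+183.7,1000*(d@AB),o["tcp_pos"][2]*1000+18.4,F@AA,F@AB,o["force"][2]), "t",round(o["t"],2), "q",o["joint_positions"].round(2))
E
python3 - <<'E'
from h import *
import pickle
loc()
for c in ("top","scene"):
    p=ctrl.snapshot(c); save(p,c+"8"); pickle.dump(p,open(c+"8.pkl","wb"))
    X,C,uv=cloud(p); l=np.c_[(X[:,:2]-A)@AA,(X[:,:2]-A)@AB]
    m=(l[:,0]>-.2)&(l[:,0]<-.048)&(abs(l[:,1])<.02)&(X[:,2]>.03)&(X[:,2]<.06)
    s=np.polyfit(l[m,0],l[m,1],1); z=np.polyfit(l[m,0],X[m,2],1); print(c,m.sum(),"lat at -46:",np.polyval(s,-.046)*1000,"slope",s[0],"z",np.polyval(z,-.046)*1000,z[0],"end",l[m,0].max())
    print(edges(X,A,AY))
loc()
E
python3 - <<'E'
import cv2,numpy as np
t=cv2.imread("pics/top8.png")[150:250,200:300]; s=cv2.imread("pics/scene8.png")[130:230,190:290]
cv2.imwrite("pics/c8.png",np.hstack([cv2.resize(t,(400,400),interpolation=cv2.INTER_CUBIC),cv2.resize(s,(400,400),interpolation=cv2.INTER_CUBIC)]))
E
```

```text
tip x -54.3 lat 0.1 z_axis 46.7 | F along -0.0 lat 1.0 z -0.9 t 15.28 q [-0.46  0.66 -0.29  2.27  0.67  0.29 -0.62]
top 167 lat at -46: -2.1766233387312792 slope -0.006371706957955594 z 49.48678090868019 0.004301076407251536 end -0.05848427954803885
{'back': (np.float64(-46.59), np.float64(0.0065), 21, 35), 'front': (np.float64(42.61), np.float64(-0.0204), 22, 35), 'ym': (np.float64(-50.21), np.float64(0.008), 19, 32), 'yp': (np.float64(46.49), np.float64(-0.0071), 21, 32)}
scene 175 lat at -46: -0.12776304451045686 slope 0.02545738480760578 z 48.55716774204612 0.012605188371392257 end -0.05472181290648322
{'back': (np.float64(-43.64), np.float64(-0.0049), 23, 35), 'front': (np.float64(43.54), np.float64(-0.0218), 20, 35), 'ym': (np.float64(-48.39), np.float64(0.0501), 22, 32), 'yp': (np.float64(46.98), np.float64(0.0073), 17, 32)}
tip x -54.4 lat 0.1 z_axis 46.7 | F along 0.5 lat 0.6 z -0.5 t 15.38 q [-0.46  0.66 -0.29  2.27  0.67  0.29 -0.62]
```

View pics/c8.png

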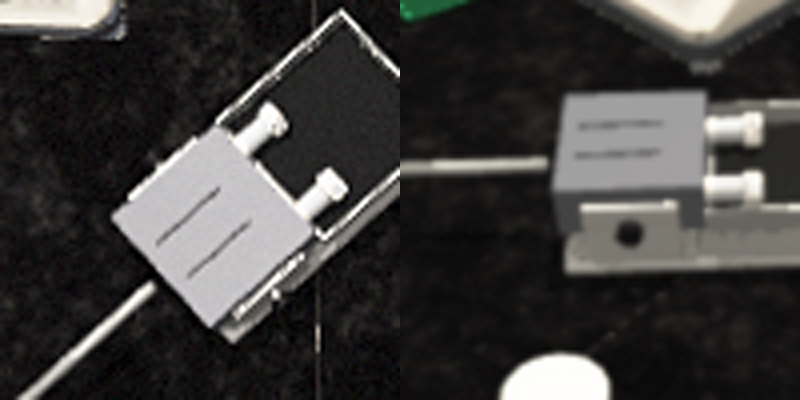

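Request:
carry_out(deltas=[{"xyz": [-3, 0, 0], "yaw": 0}, {"xyz": [-6, 0, 0], "yaw": 0}, {"xyz": [-9, 0, 0], "yaw": 0}, {"xyz": [-12, 0, 0], "yaw": 0}, {"xyz": [-12, 0, 0], "yaw": 0}])

```text
t: 16.0
tcp_pos: [0.4059, 0.2514, 0.0283]
tool_rot: [0.0, 0.413, 0.911, -0.0]
force: [-0.2, 0.6, -0.8]
opening: 0.211
```

```bash
python3 -c "
from h import *
loc()"
```

```text
tip x -41.5 lat 0.0 z_axis 46.7 | F along -0.6 lat 0.2 z -0.8 t 16.0 q [-0.43  0.66 -0.3   2.27  0.67  0.29 -0.6 ]
```

Request:
carry_out(deltas=[{"xyz": [-3, 0, 0], "yaw": 0}, {"xyz": [-6, 0, 0], "yaw": 0}, {"xyz": [-9, 0, 0], "yaw": 0}, {"xyz": [-12, 0, 0], "yaw": 0}, {"xyz": [-15, 0, 0], "yaw": 0}])

```text
t: 16.62
tcp_pos: [0.4128, 0.2443, 0.0284]
tool_rot: [-0.002, 0.411, 0.911, 0.002]
force: [-7.2, 6.6, -0.3]
opening: 0.21
```

```bash
python3 -c "
from h import *
loc()
p=ctrl.snapshot('top');save(p,'top9')
p=ctrl.snapshot('scene');save(p,'scene9')
i=p['frame'][130:230,190:330,::-1];cv2.imwrite('pics/s9z.png',cv2.resize(i,(700,500),interpolation=cv2.INTER_CUBIC))"
```

```text
tip x -31.6 lat 0.6 z_axis 46.8 | F along -9.7 lat -1.1 z -0.3 t 16.62 q [-0.39  0.67 -0.31  2.27  0.68  0.29 -0.57]
```

View pics/s9z.png

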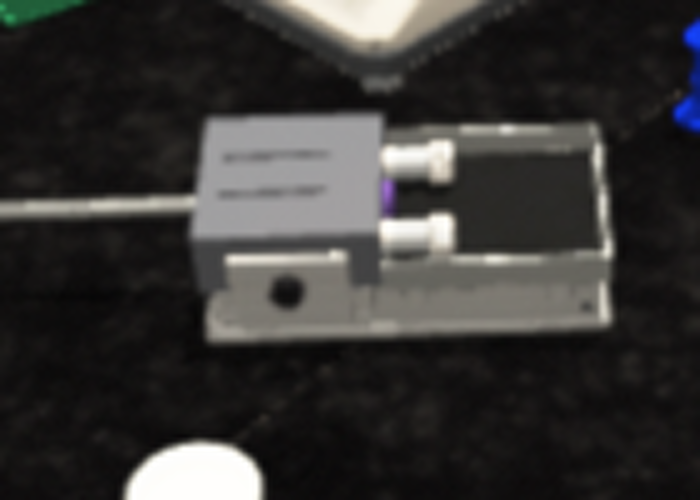

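Request:
carry_out(deltas=[{"xyz": [-4, 0, 0], "yaw": 0}, {"xyz": [-8, 0, 0], "yaw": 0}, {"xyz": [-12, 0, 0], "yaw": 0}, {"xyz": [-16, 0, 0], "yaw": 0}, {"xyz": [-20, 0, 0], "yaw": 0}, {"xyz": [-24, 0, 0], "yaw": 0}, {"xyz": [-28, 0, 0], "yaw": 0}, {"xyz": [-32, 0, 0], "yaw": 0}, {"xyz": [-36, 0, 0], "yaw": 0}, {"xyz": [-40, 0, 0], "yaw": 0}])

```text
t: 17.98
tcp_pos: [0.4394, 0.2137, 0.0283]
tool_rot: [-0.002, 0.411, 0.911, 0.002]
force: [-5.5, 6.6, -0.5]
opening: 0.21
```

```bash
python3 -c "
from h import *
loc();st()"
```

```text
tip x 8.9 lat 0.5 z_axis 46.7 | F along -8.5 lat 0.2 z -0.5 t 17.98 q [-0.3   0.67 -0.33  2.24  0.68  0.32 -0.49]
t 17.98 tcp [0.4394 0.2137 0.0283] xang 2.2934 z [-0.002  0.005 -1.   ] q [-0.3   0.67 -0.33  2.24  0.68  0.32 -0.49] F [-5.5  6.6 -0.5] op 0.21
```

Request:
carry_out(deltas=[{"xyz": [-4, 0, 0], "yaw": 0}, {"xyz": [-8, 0, 0], "yaw": 0}, {"xyz": [-12, 0, 0], "yaw": 0}, {"xyz": [-16, 0, 0], "yaw": 0}, {"xyz": [-20, 0, 0], "yaw": 0}, {"xyz": [-24, 0, 0], "yaw": 0}, {"xyz": [-28, 0, 0], "yaw": 0}, {"xyz": [-32, 0, 0], "yaw": 0}, {"xyz": [-34, 0, 0], "yaw": 0}])

```text
t: 19.1
tcp_pos: [0.4645, 0.1845, 0.0283]
tool_rot: [0.0, 0.413, 0.911, -0.0]
force: [0.3, -0.3, -1.1]
opening: 0.212
```

```bash
python3 -c "
from h import *
loc();st()
p=ctrl.snapshot('scene');save(p,'scene10')
i=p['frame'][130:230,190:330,::-1];cv2.imwrite('pics/s10z.png',cv2.resize(i,(700,500),interpolation=cv2.INTER_CUBIC))"
```

```text
tip x 47.4 lat 0.1 z_axis 46.7 | F along 0.4 lat 0.1 z -1.1 t 19.1 q [-0.21  0.68 -0.35  2.22  0.69  0.35 -0.42]
t 19.1 tcp [0.4645 0.1845 0.0283] xang 2.2895 z [-0. -0. -1.] q [-0.21  0.68 -0.35  2.22  0.69  0.35 -0.42] F [ 0.3 -0.3 -1.1] op 0.212
```

View pics/s10z.png

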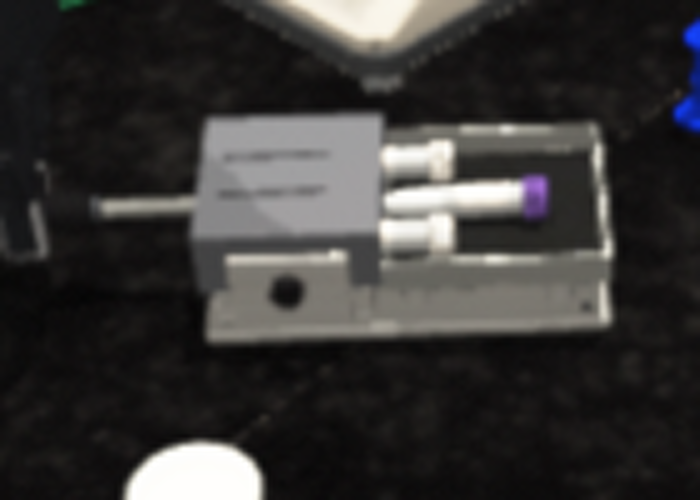

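Request:
carry_out(deltas=[{"xyz": [-3, 0, 0], "yaw": 0}, {"xyz": [-6, 0, 0], "yaw": 0}, {"xyz": [-9, 0, 0], "yaw": 0}, {"xyz": [-10, 0, 0], "yaw": 0}, {"xyz": [-10, 0, 0], "yaw": 0}])

```text
t: 19.77
tcp_pos: [0.4709, 0.1771, 0.0283]
tool_rot: [0.0, 0.413, 0.911, -0.0]
force: [0.3, -0.3, -1.2]
opening: 0.212
```

```bash
python3 -c "
from h import *
loc()
p=ctrl.snapshot('scene');save(p,'scene11')
q=ctrl.snapshot('top');save(q,'top11')
i=p['frame'][130:230,190:330,::-1];j=q['frame'][130:250,210:330,::-1];cv2.imwrite('pics/s11z.png',np.hstack([cv2.resize(i,(420,300),interpolation=cv2.INTER_CUBIC),cv2.resize(j,(300,300),interpolation=cv2.INTER_CUBIC)]))
for n,p in (('s',p),('t',q)):
    X,C,uv=cloud(p); l=np.c_[(X[:,:2]-A)@AA,(X[:,:2]-A)@AB]*1000
    for t in range(46,156,6):
        k=(abs(l[:,0]-t)<3)&(abs(l[:,1])<13)&(X[:,2]>.039)
        if k.any(): print(n,t,k.sum(),(X[k,2].max()*1000).round(1),np.median(l[k,1]).round(1))
"
```

```text
tip x 57.2 lat 0.2 z_axis 46.7 | F along 0.4 lat 0.0 z -1.2 t 19.77 q [-0.19  0.68 -0.35  2.21  0.69  0.35 -0.4 ]
s 46 12 67.2 -2.3
s 52 6 52.1 -2.6
s 58 10 51.4 -2.5
s 64 10 51.0 -4.0
s 70 14 51.3 -4.7
s 76 16 52.5 -3.5
s 82 12 52.4 -3.6
s 88 14 53.9 -6.2
s 94 15 51.8 -7.1
s 100 12 53.1 -5.4
s 106 17 54.5 -5.9
s 112 17 52.9 -5.0
s 118 12 53.1 -4.4
s 124 17 52.9 -5.8
s 130 19 56.8 -5.4
s 136 16 55.8 -7.2
s 154 6 50.7 3.2
t 46 6 65.8 -4.5
t 52 7 51.8 -1.5
t 58 11 50.7 -5.0
t 64 12 56.1 -4.5
t 70 13 51.3 -2.1
t 76 14 53.3 -2.3
t 82 16 55.0 -4.4
t 88 12 54.4 -5.1
t 94 15 57.3 -3.1
t 100 13 56.8 -3.1
t 106 14 56.4 -3.5
t 112 16 55.2 -3.3
t 118 15 55.2 -4.6
t 124 15 57.9 -3.7
t 130 16 58.4 -4.4
t 136 15 57.6 -5.3
t 142 1 39.9 -3.8
t 154 13 51.6 -1.4
```

View pics/s11z.png

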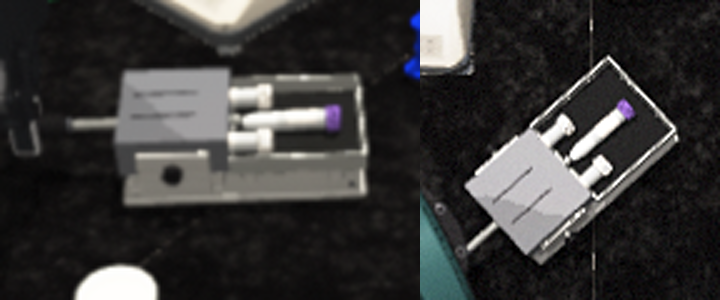

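Request:
carry_out(deltas=[{"xyz": [5, 0, 0], "yaw": 0}, {"xyz": [15, 0, 0], "yaw": 0}, {"xyz": [27, 0, 0], "yaw": 0}, {"xyz": [39, 0, 0], "yaw": 0}, {"xyz": [51, 0, 0], "yaw": 0}, {"xyz": [63, 0, 0], "yaw": 0}, {"xyz": [75, 0, 0], "yaw": 0}, {"xyz": [87, 0, 0], "yaw": 0}, {"xyz": [99, 0, 0], "yaw": 0}, {"xyz": [111, 0, 0], "yaw": 0}, {"xyz": [123, 0, 0], "yaw": 0}, {"xyz": [135, 0, 0], "yaw": 0}, {"xyz": [140, 0, 0], "yaw": 0}, {"xyz": [140, 0, 0], "yaw": 0}])

```text
t: 21.62
tcp_pos: [0.3784, 0.2829, 0.0283]
tool_rot: [0.0, 0.413, 0.911, -0.0]
force: [-0.1, 0.4, -1.6]
opening: 0.216
```

```bash
python3 -c "
from h import *
loc();st()
p=ctrl.snapshot('scene');save(p,'scene12')
i=p['frame'][110:230,150:330,::-1];cv2.imwrite('pics/s12z.png',cv2.resize(i,(720,480),interpolation=cv2.INTER_CUBIC))
"
```

```text
tip x -83.4 lat 0.1 z_axis 46.7 | F along -0.3 lat 0.2 z -1.6 t 21.62 q [-0.53  0.66 -0.28  2.28  0.66  0.28 -0.68]
t 21.62 tcp [0.3784 0.2829 0.0283] xang 2.2907 z [-0. -0. -1.] q [-0.53  0.66 -0.28  2.28  0.66  0.28 -0.68] F [-0.1  0.4 -1.6] op 0.216
```

View pics/s12z.png

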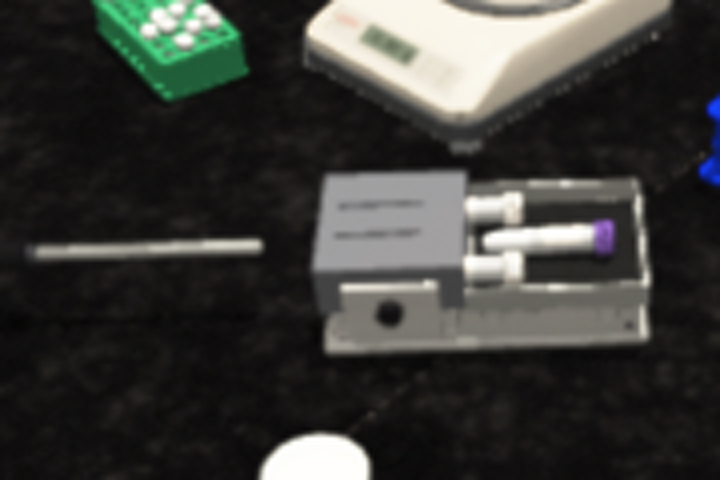

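Request:
carry_out(deltas=[{"xyz": [0, 0, -30], "yaw": 0}, {"xyz": [0, 0, -70], "yaw": 0}, {"xyz": [0, 0, -110], "yaw": 0}, {"xyz": [0, 0, -150], "yaw": 0}, {"xyz": [0, 0, -160], "yaw": 0}, {"xyz": [0, 0, -160], "yaw": 0}])

```text
t: 22.42
tcp_pos: [0.379, 0.2819, 0.1883]
tool_rot: [0.0, 0.414, 0.91, 0.0]
force: [-0.2, 0.1, -1.1]
opening: 0.213
```

```bash
python3 -c "
from h import *
st()
for t in ((.44,.14,.19),(.46,0,.19),(.465,-.275,.19)): print(delta(t,-.881+np.pi))
"
```

```text
t 22.43 tcp [0.379  0.2819 0.1883] xang 2.2884 z [ 0.001 -0.    -1.   ] q [-0.26  0.4  -0.61  2.18  0.37  0.66 -0.41] F [-0.2  0.1 -1.1] op 0.213
(array([-147. ,  -47.4,   -1.6]), np.float64(0.0278))
(array([-265.6, -124.3,   -1.6]), np.float64(0.0278))
(array([-476.1, -301.4,   -1.5]), np.float64(0.0278))
```

Request:
carry_out(deltas=[{"xyz": [-35, -11, 0], "yaw": 0}, {"xyz": [-72, -23, 0], "yaw": 0}, {"xyz": [-110, -35, 0], "yaw": 0}, {"xyz": [-147, -47, 0], "yaw": 0}, {"xyz": [-187, -73, 0], "yaw": 0.01}, {"xyz": [-226, -99, 0], "yaw": 0.01}, {"xyz": [-266, -124, 0], "yaw": 0.02}, {"xyz": [-301, -154, 0], "yaw": 0.028}, {"xyz": [-336, -183, 0], "yaw": 0.028}, {"xyz": [-371, -213, 0], "yaw": 0.028}, {"xyz": [-406, -242, 0], "yaw": 0.028}, {"xyz": [-441, -272, 0], "yaw": 0.028}, {"xyz": [-465, -292, 0], "yaw": 0.028}, {"xyz": [-476, -301, 0], "yaw": 0.028}, {"xyz": [-476, -301, 0], "yaw": 0.028}, {"xyz": [-476, -301, 0], "yaw": 0.028}])

```text
t: 24.42
tcp_pos: [0.4656, -0.2717, 0.1879]
tool_rot: [-0.001, 0.425, 0.905, 0.0]
force: [0.8, -0.1, -0.4]
opening: 0.214
```

```bash
python3 -c "
from h import *
st()
import pickle
print(delta((.4658,-.2751,.05),-.8815+np.pi))
p=ctrl.snapshot('wrist');save(p,'w13');pickle.dump(p,open('w13.pkl','wb'))
"
```

```text
t 24.43 tcp [ 0.4656 -0.2717  0.1879] xang 2.2644 z [-0.001  0.001 -1.   ] q [ 0.85  0.47 -0.54  2.05  0.35  0.72  0.78] F [ 0.8 -0.1 -0.4] op 0.214
(array([ -2.9,  -2. , 137.8]), np.float64(0.0043))
```

View pics/w13.png

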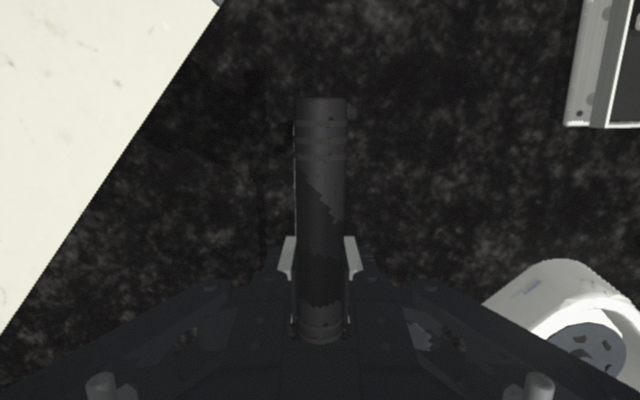

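Request:
carry_out(deltas=[{"xyz": [-3, -2, 35], "yaw": 0.004}, {"xyz": [-3, -2, 70], "yaw": 0.004}, {"xyz": [-3, -2, 100], "yaw": 0.004}, {"xyz": [-3, -2, 120], "yaw": 0.004}, {"xyz": [-3, -2, 126], "yaw": 0.004}, {"xyz": [-3, -2, 126], "yaw": 0.004}, {"xyz": [-3, -2, 126], "yaw": 0.004}])

```text
t: 25.35
tcp_pos: [0.4668, -0.2774, 0.0632]
tool_rot: [0.001, 0.427, 0.904, 0.0]
force: [-1.2, 0.0, -0.4]
opening: 0.216
```

```bash
python3 -c "
from h import *
st()
print(delta((.4655,-.2753,.0298),-.8815+np.pi))
"
```

```text
t 25.35 tcp [ 0.4668 -0.2774  0.0632] xang 2.2583 z [ 0.002 -0.001 -1.   ] q [ 0.73  0.65 -0.39  2.12  0.53  0.47  0.63] F [-1.2  0.  -0.4] op 0.216
(array([ 2.5,  0.3, 33.4]), np.float64(-0.0018))
```

Request:
carry_out(deltas=[{"xyz": [2.5, 0, 0], "yaw": -0.002}, {"xyz": [2.5, 0, 8], "yaw": -0.002}, {"xyz": [2.5, 0, 16], "yaw": -0.002}, {"xyz": [2.5, 0, 22], "yaw": -0.002}, {"xyz": [2.5, 0, 27], "yaw": -0.002}, {"xyz": [2.5, 0, 30], "yaw": -0.002}, {"xyz": [2.5, 0, 30], "yaw": -0.002}, {"xyz": [2.5, 0, 30], "yaw": -0.002}])

```text
t: 26.35
tcp_pos: [0.4646, -0.2755, 0.0324]
tool_rot: [0.0, 0.427, 0.904, 0.0]
force: [0.4, 0.3, -0.5]
opening: 0.214
```

```bash
python3 -c "
from h import *
st()
print(delta((.4658,-.2751,.0296),-.8818+np.pi))
s=ctrl.snapshot('scene');save(s,'s14');i=s['frame'][200:320,280:460,::-1];cv2.imwrite('pics/s14z.png',cv2.resize(i,(720,480),interpolation=cv2.INTER_CUBIC))
"
```

```text
t 26.35 tcp [ 0.4646 -0.2755  0.0324] xang 2.2598 z [ 0. -0. -1.] q [ 0.69  0.69 -0.34  2.13  0.57  0.4   0.59] F [ 0.4  0.3 -0.5] op 0.214
(array([-0.4,  1.2,  2.8]), np.float64(0.0))
```

View pics/s14z.png

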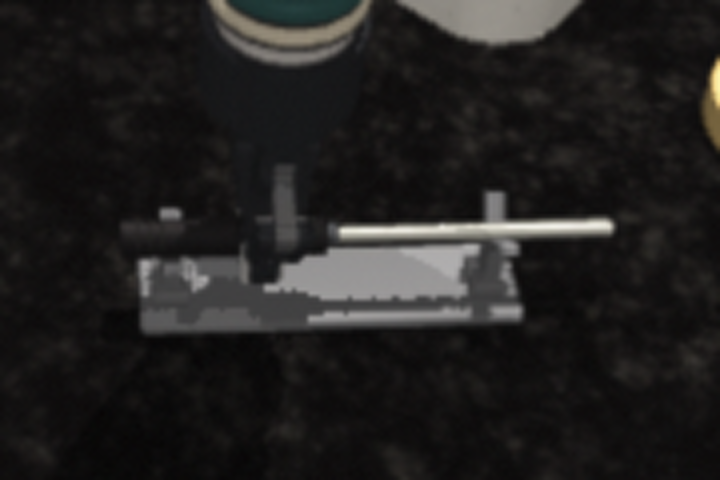

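Request:
carry_out(deltas=[{"xyz": [0, 1.2, 1.5], "yaw": 0}, {"xyz": [0, 1.2, 2.8], "yaw": 0}, {"xyz": [0, 1.2, 2.8], "yaw": 0}, {"xyz": [0, 1.2, 2.8], "yaw": 0}])

```text
t: 26.9
tcp_pos: [0.4657, -0.2747, 0.0297]
tool_rot: [0.0, 0.427, 0.904, 0.0]
force: [0.0, 0.3, 3.3]
opening: 0.21
```

```bash
python3 -c "
from h import *
st()
"
```

```text
t 26.9 tcp [ 0.4657 -0.2747  0.0297] xang 2.2603 z [ 0.001 -0.    -1.   ] q [ 0.69  0.7  -0.33  2.13  0.57  0.4   0.59] F [0.  0.3 3.3] op 0.21
```

Contact with the notches (3.3 N upward) at the height where it was picked up; releasing.

Request:
carry_out(deltas=[{"xyz": [0, 0, 0], "yaw": 0}, {"xyz": [0, 0, 0], "yaw": 0}, {"xyz": [0, 0, 0], "yaw": 0}, {"xyz": [0, 0, 0], "yaw": 0}, {"xyz": [0, 0, 0], "yaw": 0}, {"xyz": [0, 0, 0], "yaw": 0}, {"xyz": [0, 0, 0], "yaw": 0}], hand=80)

```text
t: 27.78
tcp_pos: [0.4654, -0.2747, 0.0295]
tool_rot: [-0.0, 0.427, 0.904, -0.0]
force: [-0.2, 0.0, -1.1]
opening: 0.938
```

```bash
python3 -c "
from h import *
st()
p=ctrl.snapshot('wrist');save(p,'w15')
"
```

```text
t 27.77 tcp [ 0.4654 -0.2747  0.0295] xang 2.2598 z [-0.  0. -1.] q [ 0.69  0.7  -0.33  2.13  0.57  0.4   0.59] F [-0.2  0.  -1.1] op 0.938
```

View pics/w15.png

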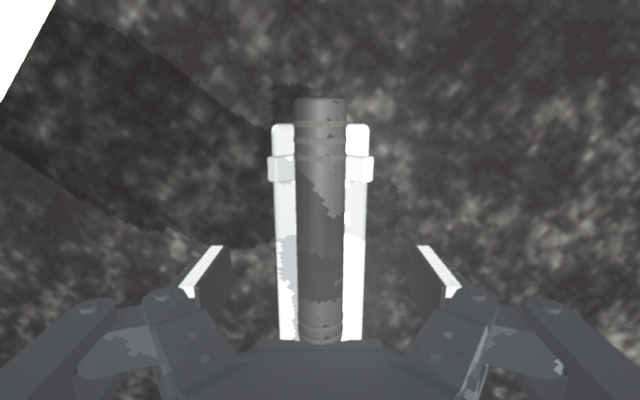

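The handle lies in the rear notch and the jaws are clear of it, so I'm lifting straight up to 0.231, where w4 was taken.

Request:
carry_out(deltas=[{"xyz": [0, 0, -15], "yaw": 0}, {"xyz": [0, 0, -40], "yaw": 0}, {"xyz": [0, 0, -80], "yaw": 0}, {"xyz": [0, 0, -120], "yaw": 0}, {"xyz": [0, 0, -160], "yaw": 0}, {"xyz": [0, 0, -190], "yaw": 0}, {"xyz": [0, 0, -202], "yaw": 0}, {"xyz": [0, 0, -202], "yaw": 0}, {"xyz": [0, 0, -202], "yaw": 0}])

```text
t: 28.95
tcp_pos: [0.4644, -0.2744, 0.2303]
tool_rot: [-0.001, 0.427, 0.904, 0.0]
force: [-0.9, -0.5, 0.6]
opening: 0.939
```

```bash
python3 - <<'E'
from h import *
import pickle
st()
p=ctrl.snapshot('wrist');save(p,'w16'); r=rodline(p); print((r*1000).round(1)[::3, :4].tolist()); print((r*1000).round(1)[[0,-1], :4])
q=ctrl.snapshot('scene');save(q,'s16'); T=ctrl.snapshot('top'); save(T,'t16')
i=q['frame'][110:310,190:450,::-1];cv2.imwrite('pics/s16z.png',cv2.resize(i,(780,600),interpolation=cv2.INTER_CUBIC))
for n,P in (('s',q),('t',T)):
    X,C,uv=cloud(P); l=np.c_[(X[:,:2]-A)@AA,(X[:,:2]-A)@AB]*1000
    c=C.astype(int); k=(l[:,0]>46)&(l[:,0]<160)&(abs(l[:,1])<40)&(X[:,2]>.041)&(c[:,2]>c[:,1]+25); print(n,"purple",k.sum(),l[k].min(0),l[k].max(0))
    for s in (-1,1):
        k=(l[:,0]>50)&(l[:,0]<95)&(abs(l[:,1]-s*30)<11)&(X[:,2]>.043); print("long",s,np.sort(l[k,0])[-5:].round(1))
    old=pickle.load(open({'s':'scene','t':'top'}[n]+'.pkl','rb')); X,C,uv=cloud(old);l=np.c_[(X[:,:2]-A)@AA,(X[:,:2]-A)@AB]*1000
    for s in (-1,1):
        k=(l[:,0]>50)&(l[:,0]<95)&(abs(l[:,1]-s*30)<11)&(X[:,2]>.043); print(" before",s,np.sort(l[k,0])[-5:].round(1))
    for nm,PP in (("now",P),("before",old)):
        X,C,uv=cloud(PP); cc,d,s0,s1,_=fitrod(X); print(nm,"rod yaw",np.arctan2(d[1],d[0]).round(4),"tail",(cc+d*s0).round(4),"tip",(cc+d*s1).round(4))
E
```

```text
t 28.95 tcp [ 0.4644 -0.2744  0.2303] xang 2.2598 z [-0.002  0.001 -1.   ] q [ 0.89  0.41 -0.58  2.01  0.31  0.81  0.82] F [-0.9 -0.5  0.6] op 0.939
[[-66.0, -6.0, 12.4, 58.4], [-48.0, -6.3, 12.5, 59.8], [-30.0, -6.6, 12.5, 59.1], [-12.0, -6.9, 12.4, 59.0], [6.0, -7.3, 12.5, 58.7], [24.0, -7.5, 12.4, 59.3], [42.0, -3.5, 8.1, 54.8], [60.0, -1.7, 5.9, 52.4], [78.0, -1.9, 5.8, 52.5], [96.0, -2.1, 5.7, 53.3], [114.0, -2.3, 5.6, 52.2], [132.0, -15.6, 15.4, 59.0], [150.0, -1.5, 5.4, 52.9], [168.0, -1.7, 4.1, 52.6], [186.0, -0.7, 4.0, 52.9]]
[[-66.   -6.   12.4  58.4]
 [186.   -0.7   4.   52.9]]
s purple 34 [126.93167061 -10.68090004] [137.61861868   6.07244576]
long -1 [80.6 80.7 80.7 80.8 80.8]
long 1 [78.6 78.6 78.6 78.7 78.8]
 before -1 [80.6 80.7 80.7 80.7 80.7]
 before 1 [78.5 78.5 78.6 78.7 78.8]
now rod yaw -0.86 tail [ 0.4158 -0.2231] tip [ 0.5803 -0.4142]
before rod yaw -0.8611 tail [ 0.4158 -0.2231] tip [ 0.5801 -0.4145]
t purple 32 [126.71838729 -12.97410754] [137.85386766   5.39867413]
long -1 [78.5 78.8 79.9 79.9 80.2]
long 1 [79.2 79.4 79.4 79.5 79.8]
 before -1 [78.6 78.9 80.1 80.1 80.4]
 before 1 [79.1 79.2 79.5 79.5 80.1]
now rod yaw -0.8818 tail [ 0.4171 -0.2192] tip [ 0.4725 -0.2865]
before rod yaw -0.8797 tail [ 0.417  -0.2195] tip [ 0.5779 -0.414 ]
```

View pics/s16z.png

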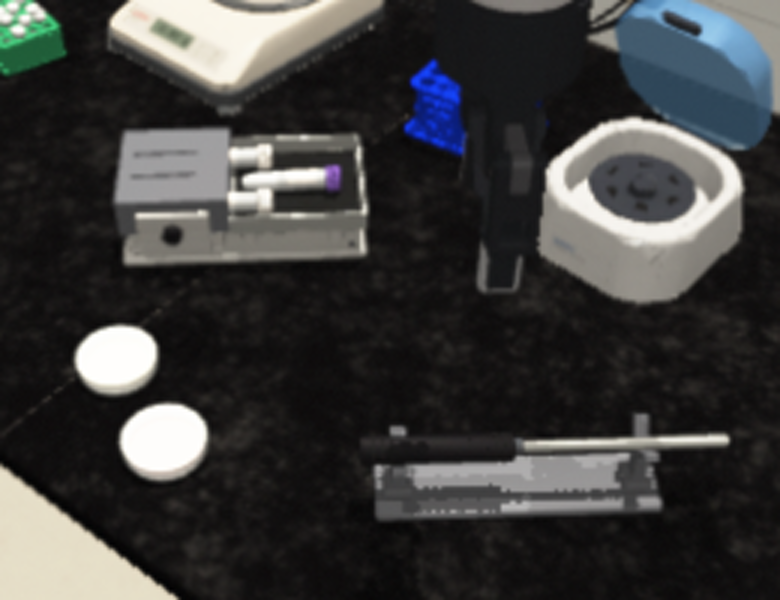

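View pics/w16.png

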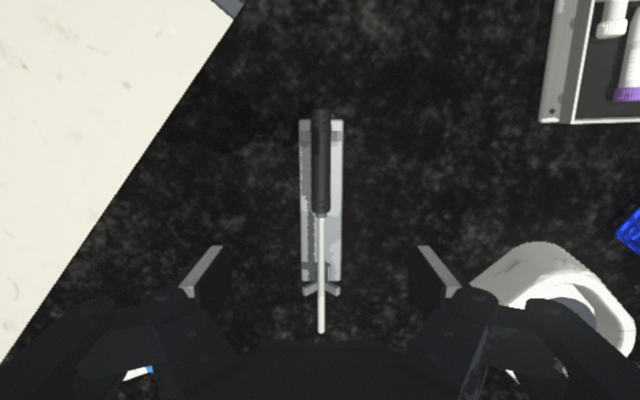

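```bash
python3 -c "
from rig import ctrl
print(ctrl.job_done(), ctrl.observe()['t'])"
```

```text
the job is handed in; nothing more can be done
the job is handed in; nothing more can be done
```

The short tube now lies on the catch tray, the rod is back in its rest, and I handed the job in at about 29 s of the 61 s allowed.

**What I did:** I took the rod from its rest and passed it through the hole of the middle bore (push_hole1). I pushed the tube out with about 10 N, then laid the rod back and moved the gripper clear.

**Last checks:**
- **Short tube:** it reaches from about x = 57 to 138 mm in the adapter's frame, and the tray floor runs from 46 to 157 mm. Its tail sits at the height of a tube lying on the tray floor, and the rod no longer touches it.
- **Long tubes:** their caps are within about 0.3 mm of where they started, in both the scene and top pictures.
- **Rod:** in the scene picture both its ends are within about 0.3 mm of where they lay before, and it rests in both notches.
- **Robot:** the open gripper is about 20 cm above the rest and touches nothing.

**One check disagreed:** the top picture gave a wrong position for the rod's tip after I laid it back. I put this down to the gripper hiding the shaft, since the scene and wrist pictures both show the tip in its place.

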